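# Clear the pedalboard, load it in signal order and power it up

## Task

Get the pedalboard ready for rehearsal: first clear whatever lies on the sloping board (old black pedal, harmonica, recorder) into the wooden gear tray, then set all the small pedals from the table gently on the board, flat across both rails, centred and square, footswitch end at the low side towards the robot, in signal order from right to left as the robot sees it: white, orange, green, blue (some may be missing; close up the order without them). When all are in place, switch the power supply on by pressing the raised end of its red rocker fully down, and leave the other things on the table alone.

Things in the scene. Friction and masses are not known exactly. Their poses are not given: they have to be found in the camera images.
- board: Pedalboard, fixed: two aluminium rails with grey tape, 360 mm long (its y), 140 mm deep together (its x), 28 mm slot between. Rail tops share a plane sloping 10 degrees, far (+x) side higher; a 5 mm high lip runs outside the low front edge. Origin: in that plane, mid-board, 42.5 mm above the table; x points up the slope, y to the left end, z out of the plane (tilted with it).
- tuner: Guitar effect pedal, white: a 94 x 42 x 32 mm metal box (long side along its x, 42 mm across y) with a round steel footswitch and a dark display with small lights, no knobs. Tops of the controls at most 45 mm above its underside. 0.14 to 0.28 kg. Origin: centre of the underside; x points from the footswitch end to the knob end, z up. May be absent. Starts on the table.
- drive: Guitar effect pedal, orange: a 94 x 42 x 32 mm metal box (long side along its x, 42 mm across y) with a footswitch and three black knobs. Tops of the controls at most 45 mm above its underside. 0.14 to 0.28 kg. Origin: centre of the underside; x points from the footswitch end to the knob end, z up. May be absent. Starts on the table.
- chorus: Guitar effect pedal, green: a 94 x 42 x 32 mm metal box (long side along its x, 42 mm across y) with a footswitch and two white knobs. Tops of the controls at most 45 mm above its underside. 0.14 to 0.28 kg. Origin: centre of the underside; x points from the footswitch end to the knob end, z up. May be absent. Starts on the table.
- echo: Guitar effect pedal, blue: a 94 x 42 x 32 mm metal box (long side along its x, 42 mm across y) with a footswitch and one large white knob. Tops of the controls at most 45 mm above its underside. 0.14 to 0.28 kg. Origin: centre of the underside; x points from the footswitch end to the knob end, z up. May be absent. Starts on the table.
- tuner_switch (a point): Top of the tuner pedal's footswitch (a stub 12 mm across, 11 mm tall), on its centre line 29 mm from the origin towards the footswitch end, 43 mm above the underside.
- drive_switch (a point): Top of the drive pedal's footswitch (a stub 12 mm across, 11 mm tall), on its centre line 29 mm from the origin towards the footswitch end, 43 mm above the underside.
- chorus_switch (a point): Top of the chorus pedal's footswitch (a stub 12 mm across, 11 mm tall), on its centre line 29 mm from the origin towards the footswitch end, 43 mm above the underside.
- echo_switch (a point): Top of the echo pedal's footswitch (a stub 12 mm across, 11 mm tall), on its centre line 29 mm from the origin towards the footswitch end, 43 mm above the underside.
- old_pedal: Old black effect pedal with two yellow knobs, 108 x 56 x 30 mm (long side along its x, 56 mm across y), controls up to 43 mm, about 0.3 kg. Origin: centre of the underside. Lies on the board at the start; may be absent.
- harmonica: Harmonica, two bright steel cover plates with dark wood between: a 102 x 27 x 20 mm bar (long side along its x), 0.11 kg. Origin: centre of the underside. Lies across the rails at the start; may be absent.
- recorder: Grey pocket audio recorder with a green screen, a red button and two steel microphone barrels at one end: 110 x 48 x 24 mm bar (long side along its x, 48 mm across y), microphones up to 31 mm, 0.14 kg. Origin: centre of the underside. Lies on the board at the start; may be absent.
- tray: Gear tray: open dark wooden box, 280 mm (its x) by 190 mm (its y) outside, 45 mm high, walls and floor 5 mm thick, fixed on the table to the left or right of the board. Origin: centre of the underside.
- psu_switch (a joint): Red rocker switch on top of the black power supply box (160 x 92 x 40 mm, fixed on the table on the other side from the tray). 0 rad: off, the end with the white bar stands up; 0.4 rad: on, that end is pressed right down. It stays where it is left; 3 N on the raised end moves it.
- psu_press (a point): Point on the top face of the rocker where it is pressed, at the white bar, 18 mm from the pivot towards the raised end (the power supply's +x end); it moves with the rocker, about 59 mm above the table when off and 52 mm when on. The rocker is 56 x 32 mm, its x axis runs along it from the pivot to the raised end.
- mug: Blue ceramic mug, 80 mm across, 95 mm tall; a bystander. Origin: centre of the underside.
- pick_jar: Closed amber glass jar, 60 mm across, 60 mm tall; a bystander. Origin: centre of the underside.
- capo: Black and grey guitar capo, 90 x 50 x 14 mm, lying flat; a bystander. Origin on its underside.
Things that resemble listed ones, but are neither listed nor needed, are in the scene too. Leave any purple look-alike of the recorder alone.

How it is judged:
By the outcome, as a careful person would: the job done as asked, in the order asked, and still so for the second after the job is handed in, with the robot touching nothing.
Of tuner, drive, chorus, echo only 3 to 4 are there at a start; the rules pass over those that are not, and their reading is None.
Of old_pedal, harmonica, recorder only 2 to 3 are there at a start; the rules pass over those that are not, and their reading is None.
At some moment in a run one of tuner, drive, chorus, echo may be knocked a few centimetres aside while the robot is not near it.
It also fails if it takes over 210 s, if anything falls off the work surface, if the arm or the gripper's body presses on something with over 40 N, if the wrist force passes 120 N, or if a joint passes its speed limit or range.

## Robot

A 7-joint arm with a two-finger parallel gripper is mounted at the origin on the work surface. World frame = base frame: x ahead of the robot, y to its left, z up, the work surface at z = 0. Lengths are in m, angles in degrees, forces in N, time in s.
With the tool pointing down it reaches from about 0.425 to 1.025 m from the base axis. Payload 9.4 kg.
Tool frame: the origin (TCP) lies on the centre line of the jaws, within the pads' length; the fingertips stand 25 mm ahead of it and the grasp point (between the pads) lies 6 mm ahead of it; z points along the fingers, y is the direction in which the jaws open and shut (so a half turn about z gives the same grasp; the last joint's range is limited). The gripper opens to 85 mm and grips with 20 to 120 N. Pads are 22 mm wide; open, the fingers measure 114 mm over their backs; the gripper's body (76 mm by 85 mm) begins 54 mm behind the grasp point. The pads swing forward as they close: fully open they stand 13 mm farther back than shut.
Start: joints at [69.803, 34.337, -0.143, 91.639, 0.103, 54.024, -4.572], TCP at [0.197, -0.698, 0.256] pointing down, gripper open.
Joint ranges: [-147.43, 147.43], [-19.82, 112.94], [-74.19, 73.91], [6.32, 146.72], [-59.91, 239.91], [6.04, 106.73], [-150.56, 150.56]. Speed limits (degrees/s): [127.2, 127.2, 172.46, 172.46, 180, 180, 180].

## Interface

Orientations are given as a 3x3 rotation matrix whose columns are the frame's x, y, z axes.
In Python, from workcell import arm gives the robot as it stands.
- The arm moves only by the tool play_rows, never from a script. Its argument "motion" is a list of rows, each a list of 2 entries, a list of its own where there are three numbers: the shift along the tool's x, y, z in units of 40 mm (1.0 is 40 mm), then the turn about the tool's z in rad. A call has 1 to 10 rows; each row is the pose to reach, as a shift and turn from the pose commanded when the call began, along the tool's axes at that moment; what a row does not reach only later rows make up. A row lasts 1/8 s, in which the tool goes at most 62.5 mm and 10.7 degrees, less where a joint would pass 70% of its speed; a pose out of reach is approached as far as the arm can. A call with a gripper value outside its range is refused whole. "gripper" is the closure, from 0 (fully open) to 1 (shut), set as the call begins (left out, the last holds). The fingers move at their own pace and stop on an object; "grip_force" is the grip in N (left out, the last holds). Time passes only in rows, so rows that repeat a pose let the fingers close. It gives the time, the measured TCP pose, the force and the opening at its end, in the units of the state.
- arm.read_state(): the state, without advancing time (a new reading comes with each control period).
- arm.snapshot(name): name is "side" or "top"; returns the picture (480x640x3 uint8, red, green, blue); there is no depth.
- arm.calibration(name): a dict with "camera_matrix" (3x3 intrinsics, pixels), "rvec" (rotation vector, rad) and "tvec" (3), from world to camera coordinates, as OpenCV has them. Camera axes: x right, y down, z forward; pixel columns grow to the right and rows downward; lengths in m; the calibration is good to about 2 mm. A picture is of the moment at which its call begins. calibration takes no time and is no camera call.
- arm.close_job(): hands the job in, once; it reports no verdict.
The state is a dict: "time": time; "joint_pos": joint angles; "joint_vel": joint speeds; "joint_torque": joint torques, N m; "eef_pos": TCP position; "orientation": TCP orientation; "wrist_force": force on the tool from outside, world axes, zero at the start; "torque": the same for the moment, N m; "grip_width": finger opening in m.
Only numpy, scipy, OpenCV 4.12 (cv2) and the standard library are available. Lean on these libraries where they do the work, as an engineer would, in place of code of your own. Each camera call takes 0.05 s, during which the arm holds its last target.

## Working session

There is one attempt and no reset: what is moved stays moved. The work goes in short steps, Python scripts to look and compute and a tool call to move; the robot and the scene stay as the last step left them, time stands still between calls to the robot, and variables do not carry over. Pictures are saved under pics/ and viewed, and the job is handed in when it is done.

Besides the shell and the picture viewer there is one more tool, called after "Call:" by a JSON object that holds its "api" and its "payload". play_rows: Moves the arm, as the interface text tells. Its arguments: {"type":"object","properties":{"motion":{"type":"array","items":{"type":"array"}},"gripper":{"type":"number"},"grip_force":{"type":"number"}},"required":["motion"]}

```bash
ls; mkdir -p pics; python3 - <<'E'
from workcell import arm
import cv2
for n in("side","top"):
    im=arm.snapshot(n); cv2.imwrite(f"pics/{n}0.png",im[:,:,::-1]); c=arm.calibration(n); print(n,c)
s=arm.read_state(); print(s)
E
```

```text
pics
side {'camera_matrix': array([[511.99068884,   0.        , 319.25868186],
       [  0.        , 511.99068884, 239.40483829],
       [  0.        ,   0.        ,   1.        ]]), 'rvec': array([ 0.13356754, -2.77290041,  1.42674447]), 'tvec': array([0.56488086, 0.10345912, 1.21481294])}
top {'camera_matrix': array([[468.2423786 ,   0.        , 319.08112592],
       [  0.        , 468.2423786 , 237.08919879],
       [  0.        ,   0.        ,   1.        ]]), 'rvec': array([ 2.16863553, -2.23001524,  0.0854539 ]), 'tvec': array([0.00711524, 0.56906005, 0.95264658])}
{'time': 0.1, 'joint_pos': array([69.80274886, 34.3823603 , -0.14526854, 91.67547134,  0.10479901,
       54.02441679, -4.57610703]), 'joint_vel': array([ 0.05984115, -0.18346165, -0.11290461, -0.20540221, -0.07080199,
        0.03771595,  0.05705958]), 'joint_torque': array([ 5.94415367e-03, -7.77999473e+01,  1.57032654e+00, -2.58622599e+01,
        1.26606246e-02,  5.54519647e-03,  6.17036960e-06]), 'eef_pos': array([ 0.19731148, -0.69723746,  0.25547827]), 'orientation': array([[ 9.62205045e-01,  2.72325460e-01, -5.43062268e-04],
       [ 2.72325954e-01, -9.62204143e-01,  1.32722381e-03],
       [-1.61099930e-04, -1.42495140e-03, -9.99998972e-01]]), 'wrist_force': array([-0.323208  ,  0.34772018, -0.04953763]), 'torque': array([-0.01625305, -0.01501281,  0.02670141]), 'grip_width': 0.08537748919570298}
```

View pics/side0.png

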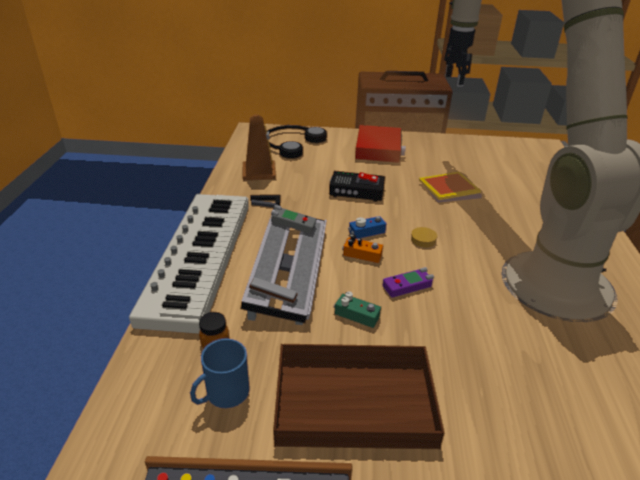

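View pics/top0.png

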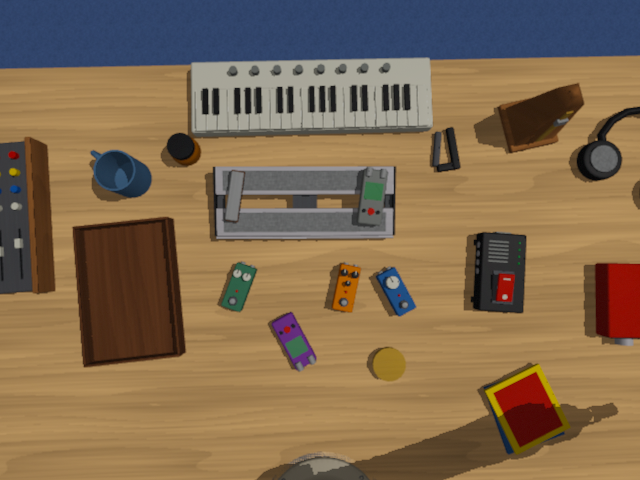

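The top view shows green at (239,287), orange (346,287) and blue (396,291). The recorder (372,196) and harmonica (235,196) are on the board. The tray is on the left at (130,290) and the PSU on the right at (500,272). I see no white pedal and no old pedal.

The look-alikes are the purple "recorder" at (293,341), the yellow disc, the book, and the red box at (620,300), which could pass for the rocker. I'll check crops next.

```bash
cat > h.py <<'E'
import numpy as np, cv2
from workcell import arm
def cal(n):
    c=arm.calibration(n); return np.array(c["camera_matrix"]),np.array(c["rvec"]).reshape(3,1),np.array(c["tvec"]).reshape(3,1)
def proj(n,P):
    K,r,t=cal(n); return cv2.projectPoints(np.asarray(P,float).reshape(-1,3),r,t,K,None)[0].reshape(-1,2)
def ray(n,uv,z):
    K,r,t=cal(n); R=cv2.Rodrigues(r)[0]; C=(-R.T@t).ravel()
    out=[]
    for u,v in np.asarray(uv,float).reshape(-1,2):
        d=R.T@np.linalg.solve(K,[u,v,1]); out.append(C+d*(z-C[2])/d[2])
    return np.array(out)
def snap(n,f):
    im=np.ascontiguousarray(arm.snapshot(n)[:,:,::-1]); cv2.imwrite(f"pics/{f}.png",im); return im
def crop(im,x0,y0,x1,y1,k,f):
    c=cv2.resize(im[y0:y1,x0:x1],None,fx=k,fy=k,interpolation=cv2.INTER_CUBIC)
    for u in range((x0+9)//10*10,x1,10): cv2.putText(c,str(u),((u-x0)*k,8),0,.28,(255,255,255)) if u%20==0 else 0; cv2.line(c,((u-x0)*k,10),((u-x0)*k,14),(255,255,255))
    for v in range((y0+9)//10*10,y1,10): cv2.putText(c,str(v),(0,(v-y0)*k+3),0,.28,(255,255,255)); cv2.line(c,(18,(v-y0)*k),(22,(v-y0)*k),(255,255,255))
    cv2.imwrite(f"pics/{f}.png",c)
def box(n,x,y,yaw,L,W,z):
    a=np.radians(yaw);R=np.array([[np.cos(a),-np.sin(a)],[np.sin(a),np.cos(a)]])
    q=np.array([[L,W],[L,-W],[-L,-W],[-L,W]])/2@R.T+[x,y]
    return proj(n,np.c_[q,np.full(4,z)])
def mv(dx,dy,dz,dyaw=0,st=None):
    "world shift -> tool units"
    R=np.array((st or arm.read_state())["orientation"]); return (R.T@np.array([dx,dy,dz])/0.04).round(3)
def goto(x,y,z,yaw=None):
    "yaw: deg world direction of tool x axis"
    s=arm.read_state(); R=np.array(s["orientation"]); p=np.array(s["eef_pos"])
    d=R.T@(np.array([x,y,z])-p)/0.04
    cur=np.degrees(np.arctan2(R[1,0],R[0,0])); 
    t=0 if yaw is None else -np.radians((yaw-cur+90)%180-90)
    print("t",round(s["time"],2),"pos",p.round(4),"yaw",round(cur,1),"grip",round(s["grip_width"],4),"F",np.round(s["wrist_force"],1),"q",np.round(s["joint_pos"],0)); print("shift",d.round(3),"turn",round(t,4),"zaxis",R[:,2].round(3))
E
python3 - <<'E'
from h import *
im=cv2.imread("pics/top0.png")
crop(im,200,150,420,320,3,"c1"); crop(im,460,220,540,320,6,"c2"); crop(im,60,200,200,380,3,"c3")
for n,u in [("green",(239,287)),("orange",(346,287)),("blue",(396,291))]: print(n,ray("top",u,.032))
print(ray("top",[(215,240),(394,238),(213,168),(395,168)],.04))
print(ray("top",[(73,226),(172,218),(184,354),(84,364)],.045))
E
```

```text
green [[0.47160706 0.15612133 0.032     ]]
orange [[ 0.46529028 -0.06018414  0.032     ]]
blue [[ 0.45424237 -0.161524    0.032     ]]
[[ 0.56753915  0.20134974  0.04      ]
 [ 0.56165699 -0.16012118  0.04      ]
 [ 0.71416837  0.20318521  0.04      ]
 [ 0.70494447 -0.16763062  0.04      ]]
[[0.6029944  0.48224642 0.045     ]
 [0.61378482 0.28555532 0.045     ]
 [0.34380786 0.26461705 0.045     ]
 [0.33060259 0.46006732 0.045     ]]
```

View pics/c1.png

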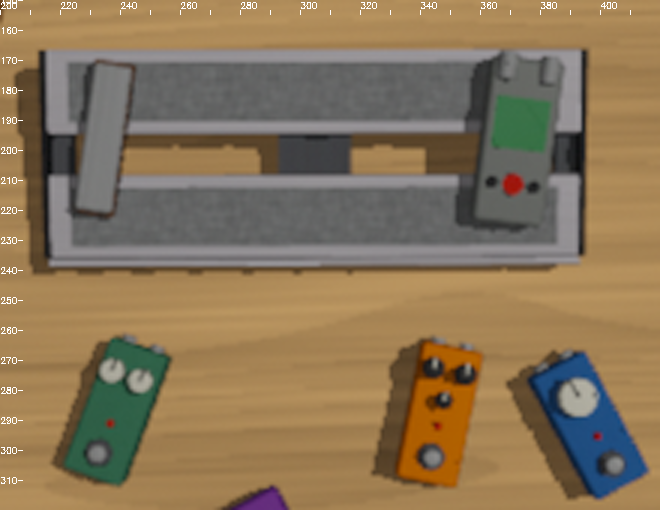

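View pics/c2.png

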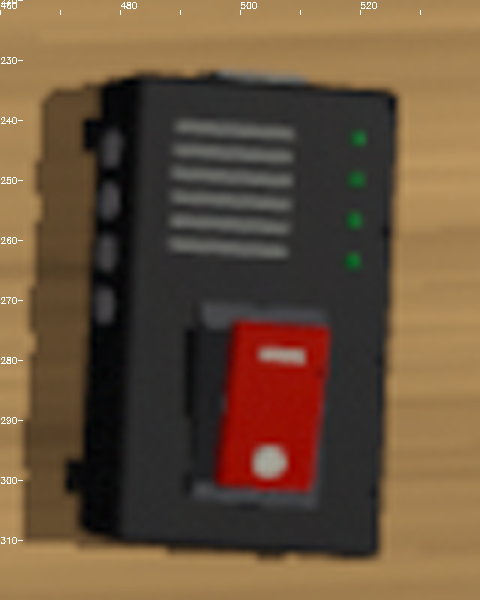

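View pics/c3.png

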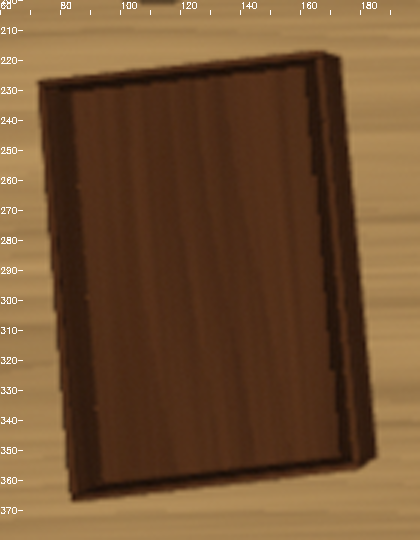

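```bash
cat >> h.py <<'E'
from scipy.optimize import least_squares
def bpts(p,Q):
    x,y,yaw=p; a=np.radians(yaw); b=np.radians(10)
    Rz=np.array([[np.cos(a),-np.sin(a),0],[np.sin(a),np.cos(a),0],[0,0,1]])
    Ry=np.array([[np.cos(b),0,-np.sin(b)],[0,1,0],[np.sin(b),0,np.cos(b)]])
    return np.asarray(Q,float)@(Rz@Ry).T+[x,y,.0425]
def fit(n,uv,f,p0):
    r=least_squares(lambda p:(proj(n,f(p))-uv).ravel(),p0,x_scale=[.01,.01,1]); 
    return r.x, np.abs(r.fun).max()
def flat(L,W,z):
    q=np.array([[L,W],[L,-W],[-L,-W],[-L,W]])/2   # far-left, far-right, near-right, near-left
    def f(p):
        a=np.radians(p[2]);R=np.array([[np.cos(a),-np.sin(a)],[np.sin(a),np.cos(a)]])
        return np.c_[q@R.T+p[:2],np.full(4,z)]
    return f
E
python3 - <<'E'
from h import *
C=lambda l:np.array(l)/3+[200,150]
q=np.array([[.07,.18,0],[.07,-.18,0],[-.07,-.18,0],[-.07,.18,0]])
b,e=fit("top",C([(47,51),(585,50),(582,258),(47,260)]),lambda p:bpts(p,q),[.635,.02,0]);print("board",b,e)
# object on board plane: pose in board coordinates
def onb(L,W,h):
    g=flat(L,W,h); return lambda p:bpts(b,g(p))
for n,uv,L,W,h in [("harm",[(95,60),(135,67),(113,215),(77,207)],.102,.027,.02),("rec",[(488,68),(564,74),(547,229),(475,220)],.110,.048,.024)]:
    p,e=fit("top",C(uv),onb(L,W,h),[0,0,0]);print(n,p,e,bpts(b,[[p[0],p[1],0]]))
for n,uv,p0 in [("green",[(110,337),(171,357),(122,484),(65,470)],(.47,.156,-15)),("orange",[(422,339),(482,352),(456,486),(398,474)],(.465,-.06,-10)),("blue",[(529,376),(584,352),(648,470),(598,497)],(.454,-.16,30))]:
    p,e=fit("top",C(uv),flat(.094,.042,.032),p0);print(n,p,e)
p,e=fit("top",np.array([(38,82),(338,57),(376,458),(72,500)])/3+[60,200],flat(.28,.19,.045),(.47,.37,0));print("tray",p,e)
r=ray("top",[(506,279)],.059);print("press",r)
print("psu",ray("top",np.array([(142,78),(396,92),(380,555),(122,545)])/6+[460,220],.04))
print("rocker",ray("top",np.array([(236,320),(330,326),(312,493),(218,487)])/6+[460,220],.056))
E
```

```text
board [ 0.63966465  0.01742646 -1.43075972] 1.3617302273551672
harm [ 0.01268824  0.13862644 -9.0856544 ] 1.3096456498278712 [[0.65561757 0.15569768 0.04470329]]
rec [ 0.00556001 -0.13362691 -4.99277448] 2.7121491533146695 [[ 0.64180196 -0.11629551  0.04346549]]
green [  0.47107975   0.15608368 -20.44979857] 1.5011168944965902
orange [  0.46423091  -0.06119749 -12.61021454] 0.6893462021556047
blue [ 0.45381356 -0.16266509 26.67929185] 1.4681020625121732
tray [0.47108427 0.37233261 4.79474581] 3.5605903935809806
press [[ 0.47310637 -0.37636776  0.059     ]]
psu [[ 0.56682372 -0.34343976  0.04      ]
 [ 0.55969837 -0.42995843  0.04      ]
 [ 0.40404471 -0.41593363  0.04      ]
 [ 0.40999901 -0.32888013  0.04      ]]
rocker [[ 0.48460092 -0.36484648  0.056     ]
 [ 0.48171472 -0.39615067  0.056     ]
 [ 0.42686753 -0.38719521  0.056     ]
 [ 0.42976711 -0.35601021  0.056     ]]
```

```bash
cat > ov.py <<'E'
from h import *
def ovl(im,cam,polys):
    o=im.copy()
    for p in polys: cv2.polylines(o,[np.int32(np.round(p*16))],True,(255,0,255),1,cv2.LINE_AA,4)
    return o
E
python3 - <<'E'
from ov import *
K=3
b=[.6397,.0174,-1.43]
q=np.array([[.07,.18,0],[.07,-.18,0],[-.07,-.18,0],[-.07,.18,0]])
on=lambda L,W,h,p:bpts(b,flat(L,W,h)(p))
for cam in("top","side"):
    im=cv2.imread(f"pics/{cam}0.png")
    P=[bpts(b,q),on(.102,.027,.02,(.0127,.1386,-9.1)),on(.11,.048,.024,(.0056,-.1336,-5)),flat(.094,.042,.032)((.4711,.1561,-20.4)),flat(.094,.042,.032)((.4642,-.0612,-12.6)),flat(.094,.042,.032)((.4538,-.1627,26.7))]
    x0,y0,x1,y1=(200,150,420,320) if cam=="top" else (230,190,400,340)
    k=3 if cam=="top" else 4
    c=cv2.resize(im[y0:y1,x0:x1],None,fx=k,fy=k,interpolation=cv2.INTER_CUBIC)
    c=ovl(c,cam,[(proj(cam,p)-[x0,y0])*k+k/2-.5 for p in P]); cv2.imwrite(f"pics/ov_{cam}.png",c)
E
```

```text
(no output)
```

View pics/ov_top.png

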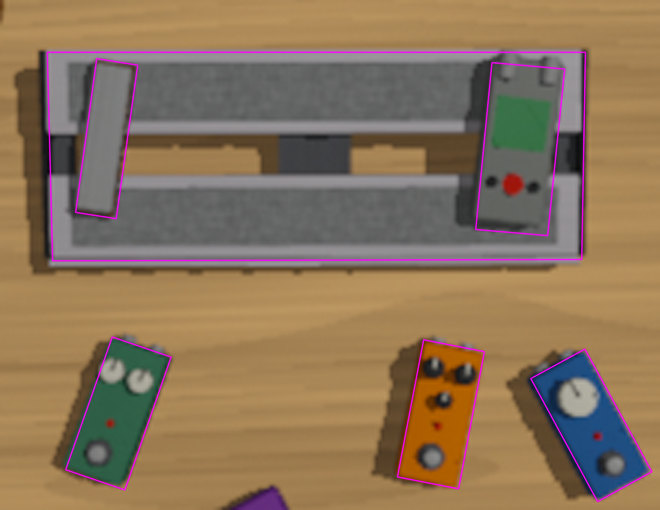

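View pics/ov_side.png

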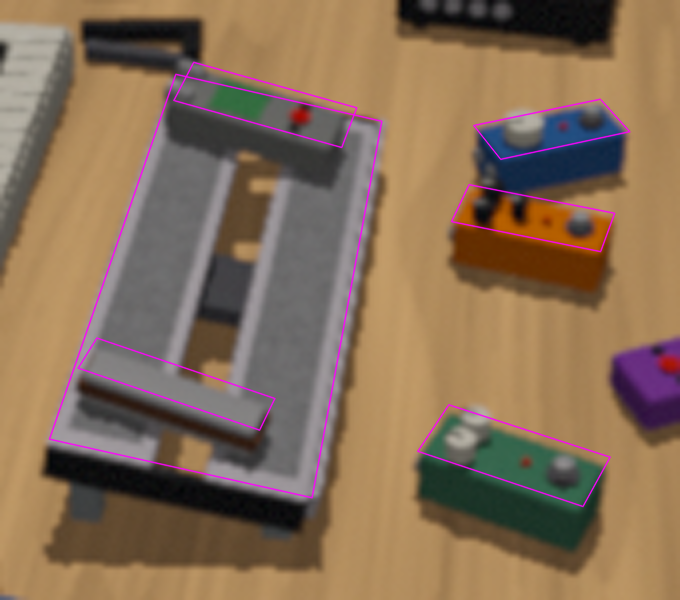

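```bash
python3 -c "
from h import *
goto(.642,-.116,.18,-6.4)"
```

```text
t 0.1 pos [ 0.1973 -0.6972  0.2555] yaw 15.8 grip 0.0854 F [-0.3  0.3 -0. ] q [70. 34. -0. 92.  0. 54. -5.]
shift [ 14.654 -10.952   1.9  ] turn 0.3875 zaxis [-0.001  0.001 -1.   ]
```

Call:
{"api": "play_rows", "payload": {"motion": [[[1.5,-1.1,0.2],0.04],[[3,-2.2,0.4],0.08],[[4.5,-3.3,0.6],0.12],[[6,-4.4,0.8],0.16],[[7.5,-5.5,1],0.2],[[9,-6.6,1.2],0.24],[[10.4,-7.7,1.4],0.28],[[11.8,-8.8,1.6],0.32],[[13.2,-9.9,1.8],0.36],[[14.65,-10.95,1.9],0.3875]], "gripper": 0, "grip_force": 30}}

```text
time: 1.35
eef_pos: [0.5763, -0.2027, 0.1895]
orientation: [[0.994, -0.113, -0.001], [-0.113, -0.994, -0.0], [-0.001, 0.0, -1.0]]
wrist_force: [0.4, -0.3, 1.1]
grip_width: 0.0856
```

```bash
python3 -c "
from h import *
goto(.642,-.116,.0755,-6.4)"
```

```text
t 1.35 pos [ 0.5763 -0.2027  0.1895] yaw -6.5 grip 0.0856 F [ 0.4 -0.3  1.1] q [ 10.  31.   6. 111.  -5.  38. -77.]
shift [ 1.39  -2.338  2.849] turn -0.0012 zaxis [-0.001 -0.    -1.   ]
```

Call:
{"api": "play_rows", "payload": {"motion": [[[0,0,0],0],[[0,0,0],0]]}}

```text
time: 1.6
eef_pos: [0.5751, -0.2044, 0.1897]
orientation: [[0.994, -0.111, -0.001], [-0.111, -0.994, -0.0], [-0.001, 0.0, -1.0]]
wrist_force: [-0.6, -1.0, 0.3]
grip_width: 0.0855
```

```bash
python3 -c "
from h import *
goto(.642,-.116,.0755,-6.4)"
```

```text
t 1.6 pos [ 0.5751 -0.2044  0.1897] yaw -6.3 grip 0.0855 F [-0.6 -1.   0.3] q [ 10.  31.   6. 111.  -5.  38. -77.]
shift [ 1.421 -2.382  2.851] turn 0.0009 zaxis [-0.001 -0.    -1.   ]
```

Call:
{"api": "play_rows", "payload": {"motion": [[[0.7,-1.2,0.2],0],[[1.42,-2.38,0.4],0],[[1.42,-2.38,1.2],0],[[1.42,-2.38,2.0],0],[[1.42,-2.38,2.5],0],[[1.42,-2.38,2.85],0],[[1.42,-2.38,2.85],0]]}}

```text
time: 2.48
eef_pos: [0.642, -0.1168, 0.0754]
orientation: [[0.994, -0.112, -0.001], [-0.112, -0.994, -0.0], [-0.001, 0.0, -1.0]]
wrist_force: [0.1, 1.1, 0.9]
grip_width: 0.0853
```

```bash
python3 -c "
from h import *
im=snap('top','t1');crop(im,320,140,440,260,5,'t1c')
im=snap('side','s1');crop(im,230,170,350,280,5,'s1c')
goto(.642,-.116,.0755,-6.4)"
```

```text
t 2.58 pos [ 0.6429 -0.1166  0.0767] yaw -6.4 grip 0.0855 F [-0.7  1.   0.2] q [  2.  42.   5. 109.  -7.  29. -85.]
shift [-0.023 -0.012  0.03 ] turn -0.0005 zaxis [ 0.001 -0.    -1.   ]
```

View pics/s1c.png

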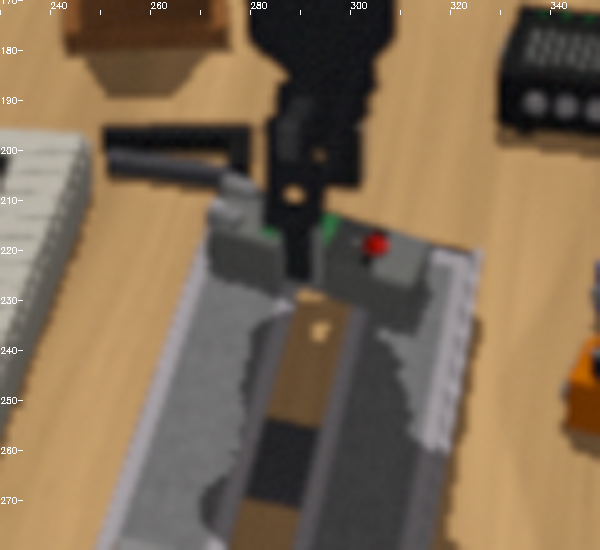

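View pics/t1c.png

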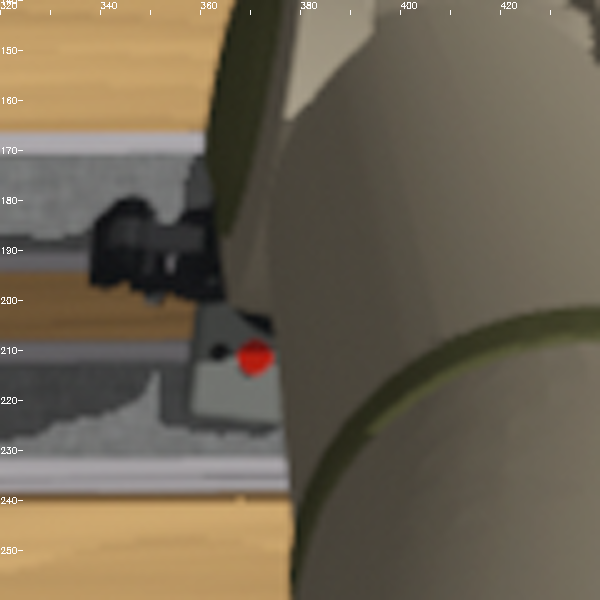

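The side crop shows the finger beside the recorder at (288,218), mid-length and with no contact. I'll close on it.

Call:
{"api": "play_rows", "payload": {"motion": [[[0,0,0],0],[[0,0,0],0],[[0,0,0],0],[[0,0,0],0],[[0,0,0],0]], "gripper": 1, "grip_force": 30}}

```text
time: 3.2
eef_pos: [0.6429, -0.116, 0.0769]
orientation: [[0.994, -0.112, 0.001], [-0.112, -0.994, 0.0], [0.001, -0.0, -1.0]]
wrist_force: [-1.5, 0.8, 5.7]
grip_width: 0.0476
```

Call:
{"api": "play_rows", "payload": {"motion": [[[0,0,-0.4],0],[[0,0,-1],0],[[0,0,-1.8],0],[[0,0,-2.4],0],[[0,0,-2.4],0]]}}

```text
time: 3.82
eef_pos: [0.6435, -0.1163, 0.1747]
orientation: [[0.994, -0.111, 0.004], [-0.111, -0.994, -0.0], [0.004, 0.0, -1.0]]
wrist_force: [0.3, 0.7, -2.1]
grip_width: 0.0476
```

```bash
python3 -c "
from h import *
goto(.47,.335,.18,4.8)
im=snap('side','s2')"
```

```text
t 3.83 pos [ 0.6435 -0.1163  0.1747] yaw -6.4 grip 0.0476 F [ 0.3  0.7 -2.1] q [  1.  35.   7. 106.  -6.  39. -85.]
shift [ -5.569 -10.729  -0.157] turn -0.1955 zaxis [ 0.004 -0.    -1.   ]
```

View pics/s2.png

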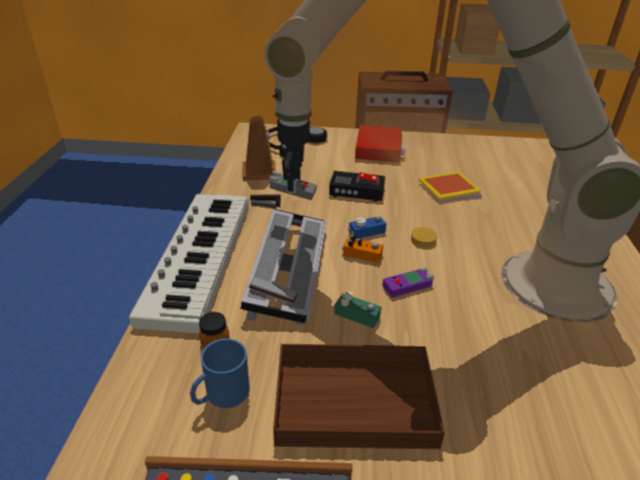

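```bash
python3 -c "
from h import *
goto(.4685,.402,.175,4.8)"
```

```text
t 3.88 pos [ 0.6428 -0.1161  0.1732] yaw -6.4 grip 0.047 F [-0.2 -0.2 -0.7] q [  1.  35.   7. 106.  -6.  39. -85.]
shift [ -5.772 -12.387  -0.056] turn -0.1953 zaxis [ 0.002 -0.    -1.   ]
```

Call:
{"api": "play_rows", "payload": {"motion": [[[-0.3,-0.8,0],-0.01],[[-0.8,-2.0,0],-0.03],[[-1.4,-3.3,0],-0.05],[[-2.0,-4.7,0],-0.07],[[-2.7,-6.1,0],-0.09],[[-3.4,-7.5,0],-0.11],[[-4.1,-8.9,0],-0.13],[[-4.8,-10.3,0],-0.15],[[-5.4,-11.5,0],-0.18],[[-5.77,-12.39,0],-0.195]]}}

```text
time: 5.12
eef_pos: [0.4661, 0.4046, 0.1708]
orientation: [[0.996, 0.087, -0.002], [0.087, -0.996, -0.001], [-0.002, 0.001, -1.0]]
wrist_force: [0.5, 0.1, -1.7]
grip_width: 0.0474
```

Call:
{"api": "play_rows", "payload": {"motion": [[[0,0,0],0],[[0,0,0],0]]}}

```text
time: 5.38
eef_pos: [0.4681, 0.4012, 0.1711]
orientation: [[0.997, 0.083, -0.001], [0.083, -0.997, -0.002], [-0.001, 0.002, -1.0]]
wrist_force: [-0.7, -1.5, -1.7]
grip_width: 0.0478
```

```bash
python3 -c "
from h import *
goto(.4685,.402,.05,4.8)"
```

```text
t 5.38 pos [0.4681 0.4012 0.1711] yaw 4.8 grip 0.0478 F [-0.7 -1.5 -1.7] q [ -51.   33.    7.  111.   -7.   37. -125.]
shift [ 0.015 -0.025  3.026] turn -0.0006 zaxis [-0.001 -0.002 -1.   ]
```

Call:
{"api": "play_rows", "payload": {"motion": [[[0,0,0.9],0],[[0,0,1.8],0],[[0,0,2.5],0],[[0,0,2.85],0],[[0,0,3.0],0],[[0,0,3.08],0],[[0,0,3.16],0],[[0,0,3.2],0]]}}

```text
time: 6.38
eef_pos: [0.4693, 0.4029, 0.045]
orientation: [[0.997, 0.083, 0.002], [0.083, -0.997, 0.002], [0.002, -0.002, -1.0]]
wrist_force: [1.3, 1.7, 6.0]
grip_width: 0.0474
```

Call:
{"api": "play_rows", "payload": {"motion": [[[0,0,0.05],0],[[0,0,0.1],0],[[0,0,0.14],0],[[0,0,0.14],0]]}}

```text
time: 6.88
eef_pos: [0.4703, 0.4031, 0.0396]
orientation: [[0.997, 0.083, 0.004], [0.083, -0.997, 0.003], [0.004, -0.002, -1.0]]
wrist_force: [3.4, 0.3, 4.3]
grip_width: 0.0472
```

Call:
{"api": "play_rows", "payload": {"motion": [[[0,0,0],0],[[0,0,0],0],[[0,0,0],0]], "gripper": 0.3}}

```text
time: 7.25
eef_pos: [0.468, 0.402, 0.0383]
orientation: [[0.997, 0.083, -0.001], [0.083, -0.997, -0.0], [-0.001, 0.0, -1.0]]
wrist_force: [-0.4, 1.1, -0.5]
grip_width: 0.0597
```

Call:
{"api": "play_rows", "payload": {"motion": [[[0,0,-0.4],0],[[0,0,-1.2],0],[[0,0,-2.2],0],[[0,0,-3.2],0],[[0,0,-3.6],0],[[0,0,-3.6],0]]}}

```text
time: 8.0
eef_pos: [0.4686, 0.4024, 0.1837]
orientation: [[0.997, 0.083, 0.001], [0.083, -0.997, 0.002], [0.002, -0.002, -1.0]]
wrist_force: [-1.4, 0.2, -0.0]
grip_width: 0.0595
```

```bash
python3 -c "
from h import *
im=snap('side','s3')
goto(.6556,.1557,.18,-10.5)"
```

```text
t 8.05 pos [0.4681 0.4021 0.1824] yaw 4.8 grip 0.0599 F [-0.6 -0.7  0.3] q [ -51.   32.    8.  110.   -7.   38. -125.]
shift [4.157 6.53  0.059] turn 0.2668 zaxis [ 0.  0. -1.]
```

View pics/s3.png

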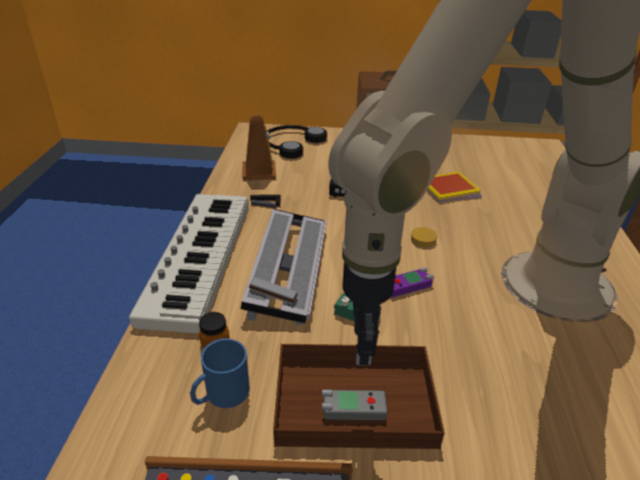

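Call:
{"api": "play_rows", "payload": {"motion": [[[0.4,0.6,0],0.02],[[1.1,1.7,0],0.06],[[1.9,2.9,0],0.11],[[2.6,4.1,0],0.16],[[3.3,5.3,0],0.21],[[3.9,6.3,0],0.25],[[3.94,6.5,0],0.267],[[3.94,6.5,0],0.267]]}}

```text
time: 9.05
eef_pos: [0.6462, 0.1558, 0.1808]
orientation: [[0.983, -0.183, -0.003], [-0.183, -0.983, -0.001], [-0.003, 0.001, -1.0]]
wrist_force: [-1.3, 0.3, 0.1]
grip_width: 0.0595
```

```bash
python3 -c "
from h import *
goto(.647,.157,.0745,-10.5)"
```

```text
t 9.05 pos [0.6462 0.1558 0.1808] yaw -10.6 grip 0.0595 F [-1.3  0.3  0.1] q [ -25.   35.   10.  104.   -9.   42. -110.]
shift [ 0.02  -0.036  2.657] turn -0.0012 zaxis [-0.003 -0.001 -1.   ]
```

Call:
{"api": "play_rows", "payload": {"motion": [[[0,0,0.7],0],[[0,0,1.6],0],[[0,0,2.3],0],[[0,0,2.64],0],[[0,0,2.64],0]]}}

```text
time: 9.68
eef_pos: [0.6461, 0.1573, 0.0759]
orientation: [[0.983, -0.181, -0.002], [-0.181, -0.983, -0.0], [-0.002, 0.0, -1.0]]
wrist_force: [0.8, -0.4, 0.8]
grip_width: 0.0599
```

Call:
{"api": "play_rows", "payload": {"motion": [[[0,0,0],0],[[0,0,0],0],[[0,0,0],0],[[0,0,0],0]], "gripper": 1}}

```text
time: 10.18
eef_pos: [0.6477, 0.1566, 0.0782]
orientation: [[0.983, -0.182, 0.002], [-0.182, -0.983, 0.001], [0.002, -0.001, -1.0]]
wrist_force: [-0.2, -0.2, 7.1]
grip_width: 0.0261
```

Call:
{"api": "play_rows", "payload": {"motion": [[[0,0,-0.4],0],[[0,0,-1],0],[[0,0,-1.8],0],[[0,0,-2.6],0],[[0,0,-2.6],0]]}}

```text
time: 10.8
eef_pos: [0.6485, 0.1561, 0.1845]
orientation: [[0.983, -0.183, 0.005], [-0.183, -0.983, 0.002], [0.005, -0.002, -1.0]]
wrist_force: [-1.0, -0.3, -2.2]
grip_width: 0.026
```

```bash
python3 -c "
from h import *
goto(.475,.327,.18,4.8)"
```

```text
t 10.8 pos [0.6485 0.1561 0.1845] yaw -10.6 grip 0.026 F [-1.  -0.3 -2.2] q [ -25.   35.   10.  104.   -9.   41. -110.]
shift [-5.047 -3.405  0.096] turn -0.268 zaxis [ 0.005  0.002 -1.   ]
```

Call:
{"api": "play_rows", "payload": {"motion": [[[-0.3,-0.2,0],-0.02],[[-1.2,-0.8,0],-0.06],[[-2.2,-1.5,0],-0.12],[[-3.2,-2.2,0],-0.17],[[-4.2,-2.9,0],-0.22],[[-4.9,-3.3,0],-0.26],[[-5.05,-3.4,0.4],-0.268],[[-5.05,-3.4,1],-0.268],[[-5.05,-3.4,1.2],-0.268],[[-5.05,-3.4,1.2],-0.268]]}}

```text
time: 12.05
eef_pos: [0.4732, 0.3259, 0.1318]
orientation: [[0.997, 0.083, -0.002], [0.083, -0.997, -0.002], [-0.002, 0.001, -1.0]]
wrist_force: [0.2, -0.3, -1.3]
grip_width: 0.0262
```

```bash
python3 -c "
from h import *
goto(.475,.327,.05,4.8)"
```

```text
t 12.05 pos [0.4732 0.3259 0.1318] yaw 4.8 grip 0.0262 F [ 0.2 -0.3 -1.3] q [ -44.   34.    6.  118.   -7.   29. -118.]
shift [ 0.05  -0.027  2.045] turn -0.0004 zaxis [-0.002 -0.002 -1.   ]
```

Call:
{"api": "play_rows", "payload": {"motion": [[[0,0,0.7],0],[[0,0,1.4],0],[[0,0,1.85],0],[[0,0,2.05],0],[[0,0,2.13],0],[[0,0,2.2],0],[[0,0,2.27],0],[[0,0,2.3],0]]}}

```text
time: 13.05
eef_pos: [0.4758, 0.3273, 0.0423]
orientation: [[0.997, 0.083, 0.005], [0.083, -0.997, 0.002], [0.005, -0.002, -1.0]]
wrist_force: [4.2, -1.3, 7.8]
grip_width: 0.0264
```

Call:
{"api": "play_rows", "payload": {"motion": [[[0,0,0],0],[[0,0,0],0],[[0,0,0],0]], "gripper": 0.45}}

```text
time: 13.42
eef_pos: [0.4735, 0.328, 0.0413]
orientation: [[0.996, 0.085, 0.001], [0.085, -0.996, 0.002], [0.001, -0.002, -1.0]]
wrist_force: [-0.1, 5.7, 3.0]
grip_width: 0.0471
```

Call:
{"api": "play_rows", "payload": {"motion": [[[0,0,-0.4],0],[[0,0,-1.2],0],[[0,0,-2.2],0],[[0,0,-3.2],0],[[0,0,-3.6],0],[[0,0,-3.6],0]]}}

```text
time: 14.18
eef_pos: [0.4734, 0.3266, 0.1853]
orientation: [[0.996, 0.084, 0.001], [0.084, -0.996, 0.001], [0.001, -0.001, -1.0]]
wrist_force: [0.1, 0.0, 0.2]
grip_width: 0.0468
```

```bash
python3 -c "
from h import *
im=snap('side','s4');im=snap('top','t4')
goto(.464,-.061,.18,-12.6)"
```

```text
t 14.28 pos [0.4727 0.3263 0.1837] yaw 4.8 grip 0.0469 F [ 0.3  0.  -0.3] q [ -45.   30.    7.  116.   -6.   35. -119.]
shift [-1.033  9.63   0.104] turn 0.3043 zaxis [-0.001 -0.001 -1.   ]
```

View pics/s4.png

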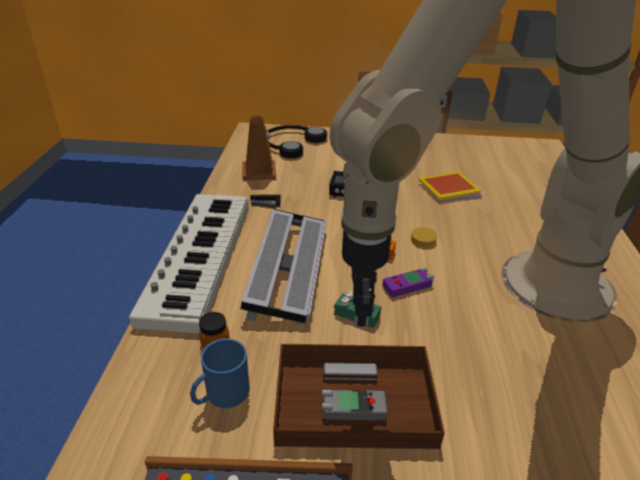

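View pics/t4.png

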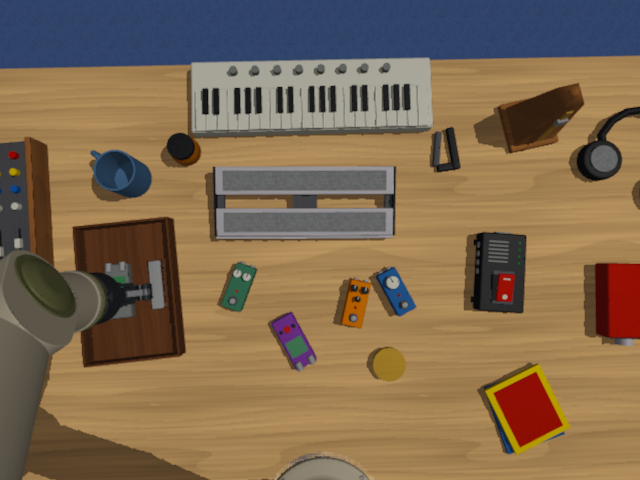

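Both items are in the tray. The top view shows the orange pedal has been knocked to (356,303), so I'll measure it again.

```bash
python3 -c "
from h import *
im=cv2.imread('pics/t4.png');crop(im,320,250,430,340,7,'t4c');crop(im,205,155,405,250,4,'t4b')
"
```

```text
(no output)
```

View pics/t4c.png

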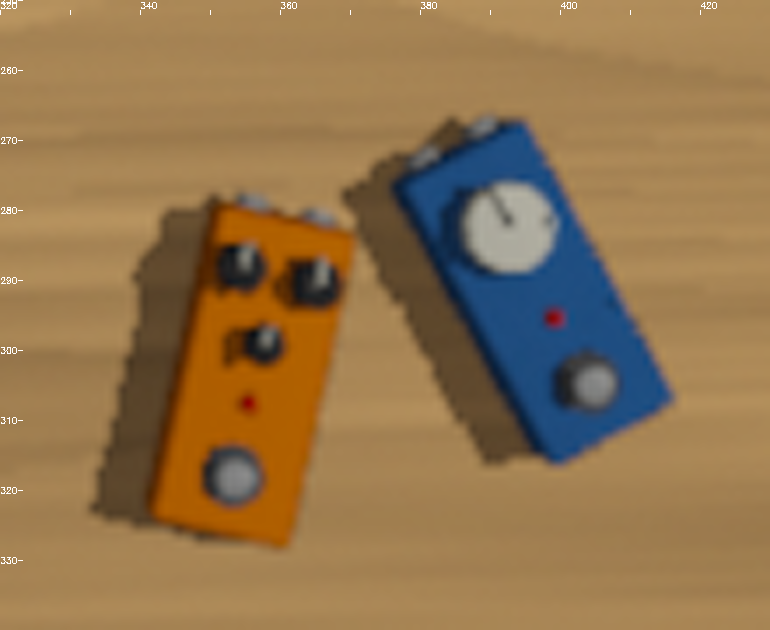

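View pics/t4b.png

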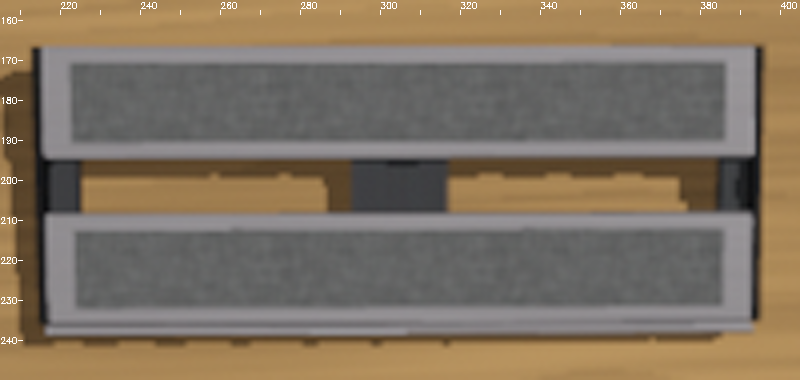

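```bash
python3 - <<'E'
from h import *
uv=np.array([(42,47),(757,46),(753,317),(45,322),(42,158),(755,156),(754,212),(45,213)])/4+[205,155]
q=np.array([[.07,.18],[.07,-.18],[-.07,-.18],[-.07,.18],[.014,.18],[.014,-.18],[-.014,-.18],[-.014,.18]]);q=np.c_[q,q[:,0]*0]
b,e=fit("top",uv,lambda p:bpts(p,q),[.635,.02,0]);print("board",b,e); print((proj("top",bpts(b,q))-uv).round(1).tolist())
p,e=fit("top",np.array([(214,203),(356,234),(288,546),(151,515)])/7+[320,250],flat(.094,.042,.032),(.44,-.08,-12));print("or",p,e)
p,e=fit("top",np.array([(397,184),(525,122),(672,400),(556,464)])/7+[320,250],flat(.094,.042,.032),(.44,-.16,26));print("bl",p,e)
goto(*[p[0] for p in ([.44],[-.08],[.18])],-12.6)
E
```

```text
board [ 0.64122809  0.01799114 -1.34140401] 0.8841305165140625
[[-0.6, -0.4], [0.0, -0.4], [-0.1, 0.9], [0.5, 0.3], [0.2, -0.1], [0.1, -0.0], [0.1, -0.2], [-0.2, 0.0]]
or [  0.43161161  -0.07949353 -13.90092894] 0.5764202462801791
bl [ 0.45271992 -0.16303507 26.6055771 ] 1.0331830713824388
t 14.28 pos [0.4727 0.3263 0.1837] yaw 4.8 grip 0.0469 F [ 0.3  0.  -0.3] q [ -45.   30.    7.  116.   -6.   35. -119.]
shift [-1.671 10.052  0.105] turn 0.3043 zaxis [-0.001 -0.001 -1.   ]
```

```bash
python3 - <<'E'
from h import *
print(bpts([.6412,.018,-1.35],[[0,y,0] for y in(-.1,0,.1)]))
goto(.432,-.0795,.16,-13.9)
E
```

```text
[[ 0.63884402 -0.08197224  0.0425    ]
 [ 0.6412      0.018       0.0425    ]
 [ 0.64355598  0.11797224  0.0425    ]]
t 14.28 pos [0.4727 0.3263 0.1837] yaw 4.8 grip 0.0469 F [ 0.3  0.  -0.3] q [ -45.   30.    7.  116.   -6.   35. -119.]
shift [-1.868 10.022  0.605] turn 0.327 zaxis [-0.001 -0.001 -1.   ]
```

Call:
{"api": "play_rows", "payload": {"motion": [[[-0.1,0.6,0],0.02],[[-0.3,1.7,0],0.06],[[-0.5,2.9,0],0.1],[[-0.7,4.1,0],0.14],[[-0.9,5.3,0],0.18],[[-1.2,6.5,0],0.22],[[-1.4,7.7,0.1],0.26],[[-1.6,8.8,0.3],0.3],[[-1.8,9.6,0.5],0.327],[[-1.87,10.02,0.6],0.327]], "gripper": 0.25}}

```text
time: 15.52
eef_pos: [0.4301, -0.0817, 0.1597]
orientation: [[0.97, -0.245, -0.003], [-0.245, -0.97, -0.001], [-0.003, 0.001, -1.0]]
wrist_force: [0.5, 0.2, 0.5]
grip_width: 0.0641
```

Call:
{"api": "play_rows", "payload": {"motion": [[[0,0,0],0],[[0,0,0],0]]}}

```text
time: 15.78
eef_pos: [0.432, -0.0787, 0.1605]
orientation: [[0.971, -0.241, -0.001], [-0.241, -0.971, 0.0], [-0.001, 0.0, -1.0]]
wrist_force: [0.4, -0.4, -0.4]
grip_width: 0.0637
```

```bash
python3 - <<'E'
from h import *
goto(.432,-.0795,.031,-13.9)
E
```

```text
t 15.78 pos [ 0.432  -0.0787  0.1605] yaw -13.9 grip 0.0637 F [ 0.4 -0.4 -0.4] q [ -3.  25.   8. 134.  -9.  22. -91.]
shift [0.01  0.019 3.237] turn -0.0004 zaxis [-0.001  0.    -1.   ]
```

Call:
{"api": "play_rows", "payload": {"motion": [[[0,0,0.8],0],[[0,0,1.6],0],[[0,0,2.4],0],[[0,0,2.9],0],[[0,0,3.15],0],[[0,0,3.22],0],[[0,0,3.22],0]]}}

```text
time: 16.65
eef_pos: [0.4356, -0.0785, 0.0353]
orientation: [[0.971, -0.238, -0.008], [-0.238, -0.971, 0.001], [-0.008, 0.001, -1.0]]
wrist_force: [-0.9, 0.1, -0.2]
grip_width: 0.0643
```

Call:
{"api": "play_rows", "payload": {"motion": [[[0,0,0],0],[[0,0,0],0],[[0,0,0],0],[[0,0,0],0]], "gripper": 1, "grip_force": 25}}

```text
time: 17.15
eef_pos: [0.4358, -0.0792, 0.0361]
orientation: [[0.97, -0.241, -0.006], [-0.241, -0.97, 0.002], [-0.007, -0.0, -1.0]]
wrist_force: [-0.1, 1.7, 6.6]
grip_width: 0.0415
```

Call:
{"api": "play_rows", "payload": {"motion": [[[0,0,-0.4],0],[[0,0,-1],0],[[0,0,-1.8],0],[[0,0,-2.6],0],[[0,0,-3],0],[[0,0,-3],0]]}}

```text
time: 17.9
eef_pos: [0.4369, -0.0795, 0.1564]
orientation: [[0.971, -0.24, -0.005], [-0.24, -0.971, 0.001], [-0.005, 0.0, -1.0]]
wrist_force: [-0.6, -0.8, -3.2]
grip_width: 0.0411
```

```bash
python3 - <<'E'
from h import *
goto(.639,-.082,.15,-1.35)
im=snap('side','s5');im=snap('top','t5');crop(cv2.imread('pics/s5.png'),300,150,460,330,4,'s5c')
E
```

```text
t 17.9 pos [ 0.4369 -0.0795  0.1564] yaw -13.9 grip 0.0411 F [-0.6 -0.8 -3.2] q [-24.  30.  39. 134. -43.  28. -54.]
shift [ 4.921 -1.152  0.134] turn -0.219 zaxis [-0.005  0.001 -1.   ]
```

View pics/s5c.png

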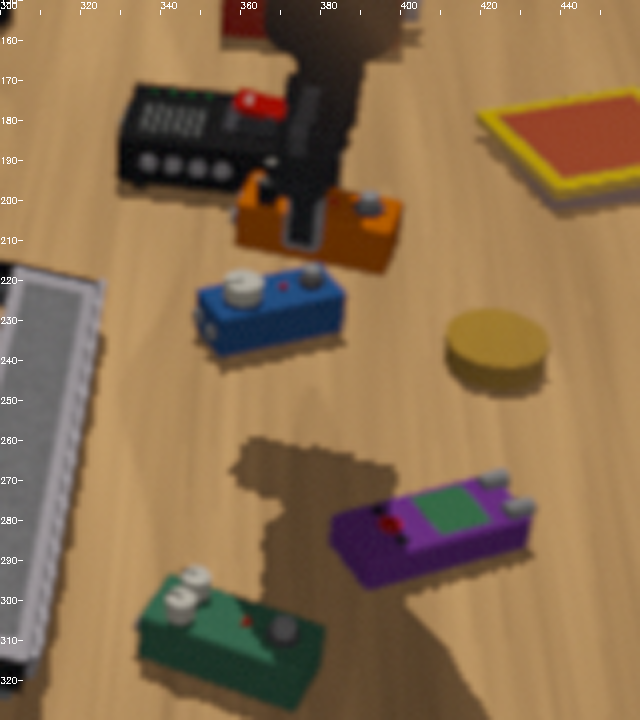

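View pics/t5.png

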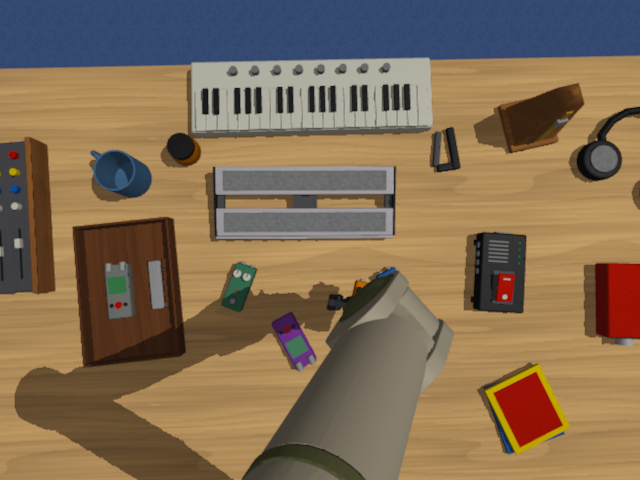

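```bash
python3 - <<'E'
from h import *
goto(.6377,-.082,.12,-1.35)
E
```

```text
t 18.0 pos [ 0.4363 -0.0794  0.1553] yaw -13.9 grip 0.0415 F [-0.   0.3 -3.1] q [-23.  31.  39. 134. -43.  28. -54.]
shift [ 4.908 -1.146  0.848] turn -0.219 zaxis [-0.007  0.001 -1.   ]
```

Call:
{"api": "play_rows", "payload": {"motion": [[[0.3,-0.1,0],-0.01],[[1,-0.2,0],-0.04],[[2,-0.5,0],-0.09],[[3,-0.7,0],-0.13],[[4,-0.9,0.2],-0.18],[[4.6,-1.1,0.5],-0.2],[[4.91,-1.15,0.8],-0.219],[[4.91,-1.15,0.85],-0.219],[[4.91,-1.15,0.85],-0.219],[[4.91,-1.15,0.85],-0.219]]}}

```text
time: 19.25
eef_pos: [0.6374, -0.0824, 0.1209]
orientation: [[1.0, -0.025, -0.007], [-0.025, -1.0, 0.001], [-0.007, -0.001, -1.0]]
wrist_force: [-0.7, -0.9, -2.1]
grip_width: 0.0418
```

```bash
python3 - <<'E'
from h import *
goto(.6377,-.082,.088,-1.35)
E
```

```text
t 19.25 pos [ 0.6374 -0.0824  0.1209] yaw -1.4 grip 0.0418 F [-0.7 -0.9 -2.1] q [-20.  43.  35. 110. -39.  40. -52.]
shift [ 0.014 -0.008  0.822] turn -0.0009 zaxis [-0.007  0.001 -1.   ]
```

Call:
{"api": "play_rows", "payload": {"motion": [[[0,0,0.3],0],[[0,0,0.6],0],[[0,0,0.8],0],[[0,0,0.85],0],[[0,0,0.9],0],[[0,0,0.93],0],[[0,0,0.93],0]], "grip_force": 20}}

```text
time: 20.12
eef_pos: [0.6364, -0.0821, 0.0837]
orientation: [[1.0, -0.024, -0.009], [-0.024, -1.0, 0.002], [-0.009, -0.002, -1.0]]
wrist_force: [-6.3, 0.4, 6.6]
grip_width: 0.041
```

```bash
python3 - <<'E'
from h import *
goto(.6377,-.082,.0787,-1.35)
im=snap('side','s6');crop(im,220,170,360,310,5,'s6c')
E
```

```text
t 20.12 pos [ 0.6364 -0.0821  0.0837] yaw -1.4 grip 0.041 F [-6.3  0.4  6.6] q [-18.  46.  32. 111. -41.  36. -50.]
shift [ 0.034 -0.003  0.124] turn -0.0005 zaxis [-0.009  0.002 -1.   ]
```

View pics/s6c.png

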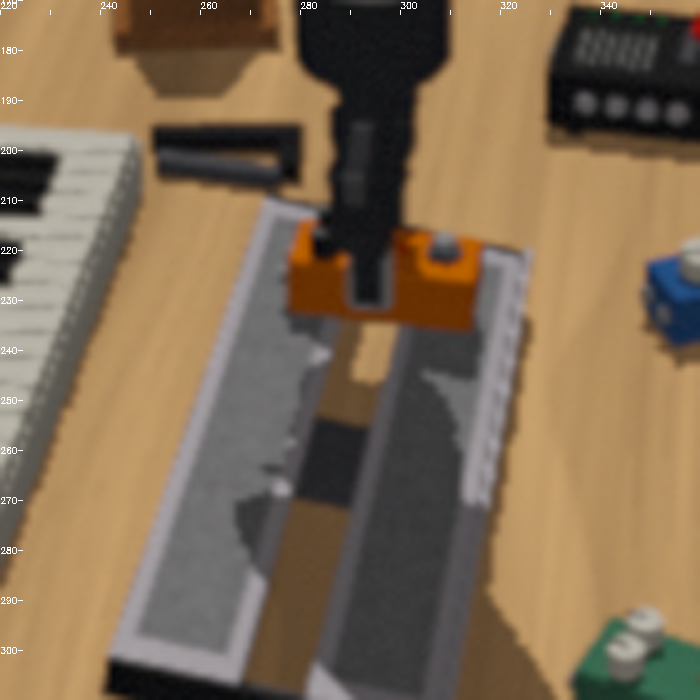

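Call:
{"api": "play_rows", "payload": {"motion": [[[0,0,0.04],0],[[0.01,0,0.07],0],[[0.02,0,0.1],0],[[0.03,0,0.13],0],[[0.03,0,0.13],0]]}}

```text
time: 20.8
eef_pos: [0.6366, -0.0823, 0.0784]
orientation: [[1.0, -0.024, -0.01], [-0.024, -1.0, 0.002], [-0.01, -0.002, -1.0]]
wrist_force: [-9.8, 1.2, 7.1]
grip_width: 0.0413
```

```bash
python3 - <<'E'
from h import *
goto(.6377,-.082,.0787,-1.35)
im=snap('side','s7');crop(im,220,170,360,310,5,'s7c')
E
```

```text
t 20.8 pos [ 0.6366 -0.0823  0.0784] yaw -1.4 grip 0.0413 F [-9.8  1.2  7.1] q [-18.  46.  32. 111. -41.  36. -50.]
shift [ 0.028 -0.009 -0.009] turn -0.0009 zaxis [-0.01   0.002 -1.   ]
```

View pics/s7c.png

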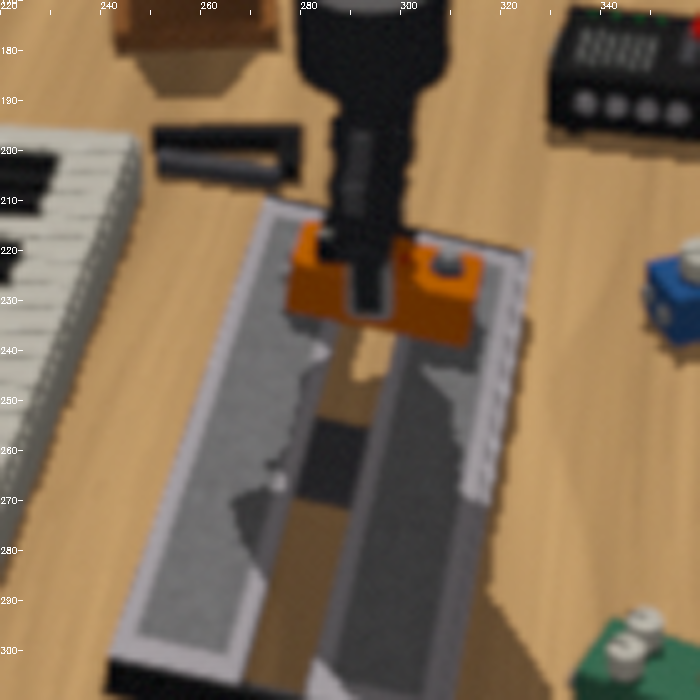

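Call:
{"api": "play_rows", "payload": {"motion": [[[0,0,0.03],0],[[0,0,0.06],0],[[0,0,0.06],0]]}}

```text
time: 21.22
eef_pos: [0.6367, -0.0823, 0.0774]
orientation: [[1.0, -0.024, -0.01], [-0.024, -1.0, 0.003], [-0.01, -0.003, -1.0]]
wrist_force: [-13.1, 2.5, 22.9]
grip_width: 0.0411
```

Call:
{"api": "play_rows", "payload": {"motion": [[[0,0,0.03],0],[[0,0,0.06],0],[[0,0,0.06],0]]}}

```text
time: 21.6
eef_pos: [0.6372, -0.0823, 0.0766]
orientation: [[1.0, -0.025, -0.008], [-0.025, -1.0, 0.004], [-0.008, -0.004, -1.0]]
wrist_force: [-16.2, 4.2, 39.2]
grip_width: 0.0415
```

```bash
python3 - <<'E'
from h import *
goto(.6377,-.082,.0787,-1.35)
im=snap('side','s8');crop(im,220,170,360,310,5,'s8c')
E
```

```text
t 21.6 pos [ 0.6372 -0.0823  0.0766] yaw -1.4 grip 0.0415 F [-16.2   4.2  39.2] q [-17.  46.  32. 111. -42.  35. -49.]
shift [ 0.012 -0.009 -0.053] turn -0.001 zaxis [-0.008  0.004 -1.   ]
```

View pics/s8c.png

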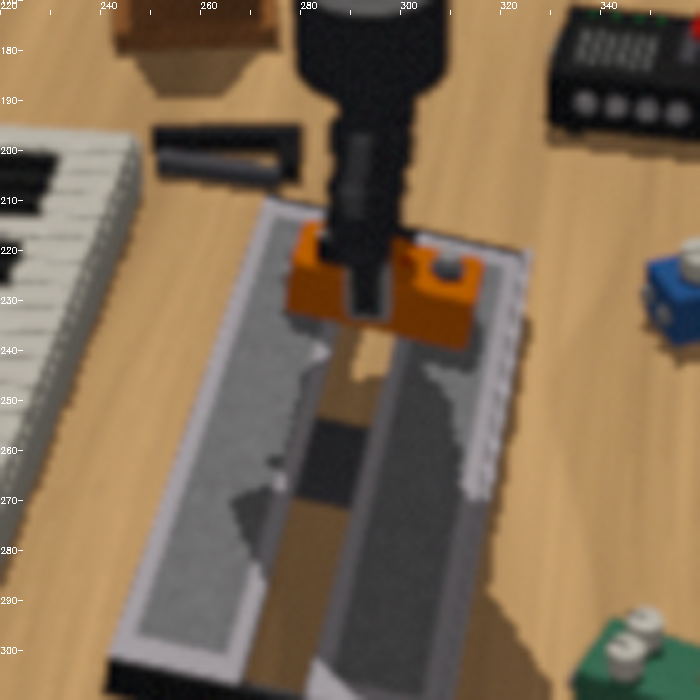

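Call:
{"api": "play_rows", "payload": {"motion": [[[0,0,-0.04],0],[[0,0,-0.05],0]]}}

```text
time: 21.9
eef_pos: [0.6372, -0.0823, 0.0767]
orientation: [[1.0, -0.024, -0.009], [-0.024, -1.0, 0.003], [-0.009, -0.003, -1.0]]
wrist_force: [-10.2, 1.3, 15.1]
grip_width: 0.0415
```

Call:
{"api": "play_rows", "payload": {"motion": [[[0,0,0],0],[[0,0,0],0],[[0,0,0],0]], "gripper": 0.3}}

```text
time: 22.28
eef_pos: [0.6392, -0.0822, 0.0751]
orientation: [[1.0, -0.024, -0.006], [-0.024, -1.0, 0.001], [-0.006, -0.001, -1.0]]
wrist_force: [0.1, 0.7, -0.0]
grip_width: 0.0593
```

Call:
{"api": "play_rows", "payload": {"motion": [[[0,0,-0.3],0],[[0,0,-1],0],[[0,0,-2],0],[[-0.5,-0.5,-2.5],0],[[-1.5,-1.5,-2.5],0],[[-2.5,-2.5,-2.5],0],[[-3,-3.5,-2.5],0],[[-3,-3.5,-2.5],0]]}}

```text
time: 23.28
eef_pos: [0.5215, 0.0639, 0.1765]
orientation: [[1.0, -0.019, -0.008], [-0.019, -1.0, 0.003], [-0.008, -0.003, -1.0]]
wrist_force: [0.7, -0.1, 0.6]
grip_width: 0.0602
```

```bash
python3 - <<'E'
from h import *
im=snap('side','s9');crop(im,220,170,360,310,5,'s9c');im=snap('top','t9');crop(im,200,150,420,320,3,'t9c')
goto(.471,.156,.12,-20.4)
E
```

```text
t 23.38 pos [0.5234 0.0607 0.1768] yaw -1.3 grip 0.0597 F [-0.4 -0.3 -0.2] q [-40.  33.  41. 123. -37.  37. -64.]
shift [-1.357 -2.352  1.43 ] turn 0.3334 zaxis [-0.005  0.001 -1.   ]
```

View pics/s9c.png

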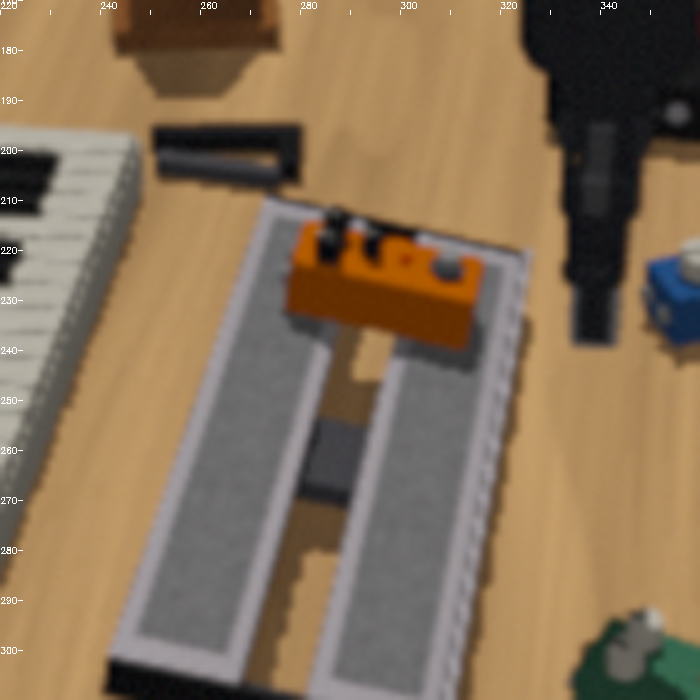

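View pics/t9c.png

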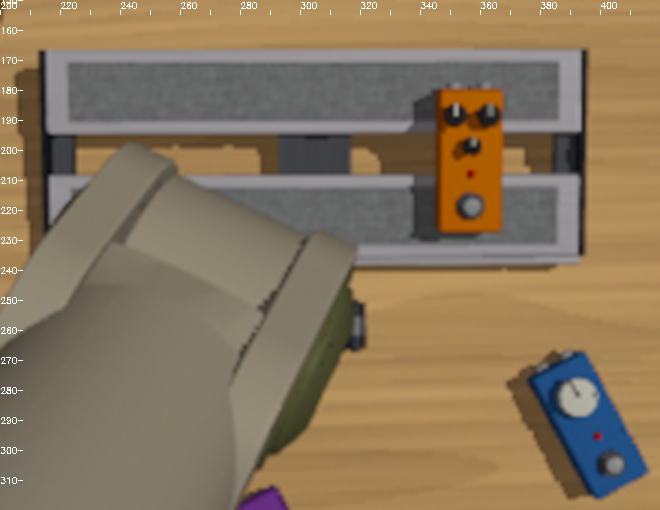

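```bash
python3 - <<'E'
from h import *
b=[.6412,.018,-1.35]; g=flat(.094,.042,.032)
p,e=fit("top",np.array([(437,90),(502,91),(499,232),(438,233)])/3+[200,150],lambda p:bpts(b,g(p)),[0,-.1,0]);print(p,e)
E
```

```text
[-0.0046092  -0.10090643 -0.01220649] 0.5071455870717898
```

The orange pedal is flat and square but sits about 4.5 mm too low on the slope, and both views agree. I'll regrasp it, which keeps its tilt, and shift it upslope.

```bash
python3 - <<'E'
from h import *
goto(.637,-.0825,.15,-1.35)
E
```

```text
t 23.38 pos [0.5234 0.0607 0.1768] yaw -1.3 grip 0.0597 F [-0.4 -0.3 -0.2] q [-40.  33.  41. 123. -37.  37. -64.]
shift [2.923 3.514 0.65 ] turn 0.0009 zaxis [-0.005  0.001 -1.   ]
```

Call:
{"api": "play_rows", "payload": {"motion": [[[0.5,0.6,0],0],[[1.3,1.6,0],0],[[2.2,2.6,0.2],0],[[2.92,3.51,0.4],0],[[2.92,3.51,0.65],0],[[2.92,3.51,0.65],0]]}}

```text
time: 24.12
eef_pos: [0.6354, -0.0838, 0.1484]
orientation: [[1.0, -0.026, -0.009], [-0.026, -1.0, 0.001], [-0.009, -0.001, -1.0]]
wrist_force: [-0.1, 0.4, 0.0]
grip_width: 0.0598
```

```bash
python3 - <<'E'
from h import *
goto(.637,-.0825,.0765,-1.35)
E
```

```text
t 24.12 pos [ 0.6354 -0.0838  0.1484] yaw -1.5 grip 0.0598 F [-0.1  0.4  0. ] q [-21.  41.  37. 109. -37.  42. -53.]
shift [ 0.054 -0.031  1.797] turn -0.0023 zaxis [-0.009  0.001 -1.   ]
```

Call:
{"api": "play_rows", "payload": {"motion": [[[0.04,0,0.6],0],[[0.04,0,1.2],0],[[0.04,0,1.7],0],[[0.04,0,1.8],0],[[0.04,0,1.8],0]]}}

```text
time: 24.75
eef_pos: [0.6374, -0.0825, 0.0775]
orientation: [[1.0, -0.024, -0.007], [-0.024, -1.0, 0.001], [-0.007, -0.001, -1.0]]
wrist_force: [-0.1, -0.6, 0.6]
grip_width: 0.0601
```

Call:
{"api": "play_rows", "payload": {"motion": [[[0,0,0],0],[[0,0,0],0],[[0,0,0],0],[[0,0,0],0]], "gripper": 1, "grip_force": 25}}

```text
time: 25.25
eef_pos: [0.6377, -0.0825, 0.0781]
orientation: [[1.0, -0.024, -0.006], [-0.024, -1.0, 0.001], [-0.006, -0.001, -1.0]]
wrist_force: [-1.6, 1.1, 6.0]
grip_width: 0.0415
```

Call:
{"api": "play_rows", "payload": {"motion": [[[0,0,-0.1],0],[[0,0,-0.15],0],[[0.06,0,-0.15],0],[[0.12,0,-0.15],0],[[0.12,0,-0.15],0]]}}

```text
time: 25.88
eef_pos: [0.6424, -0.0826, 0.083]
orientation: [[1.0, -0.024, -0.007], [-0.024, -1.0, 0.001], [-0.007, -0.001, -1.0]]
wrist_force: [-0.4, 1.0, -2.6]
grip_width: 0.0415
```

```bash
python3 - <<'E'
from h import *
goto(.6415,-.0825,.0775,-1.35)
E
```

```text
t 25.88 pos [ 0.6424 -0.0826  0.083 ] yaw -1.3 grip 0.0415 F [-0.4  1.  -2.6] q [-18.  46.  33. 110. -41.  36. -50.]
shift [-0.02  -0.002  0.137] turn 0.0001 zaxis [-0.007  0.001 -1.   ]
```

Call:
{"api": "play_rows", "payload": {"motion": [[[0,0,0.04],0],[[0,0,0.08],0],[[0,0,0.1],0],[[0,0,0.12],0],[[0,0,0.12],0]]}}

```text
time: 26.5
eef_pos: [0.642, -0.0826, 0.0789]
orientation: [[1.0, -0.024, -0.007], [-0.024, -1.0, 0.002], [-0.007, -0.002, -1.0]]
wrist_force: [-2.8, 1.1, 5.4]
grip_width: 0.0415
```

Contact at 5 N, so I'll release.

Call:
{"api": "play_rows", "payload": {"motion": [[[0,0,0.01],0],[[0,0,0.01],0],[[0,0,0.01],0]], "gripper": 0.3}}

```text
time: 26.88
eef_pos: [0.6422, -0.0826, 0.0779]
orientation: [[1.0, -0.024, -0.007], [-0.024, -1.0, 0.001], [-0.007, -0.001, -1.0]]
wrist_force: [0.2, 0.3, -0.6]
grip_width: 0.0598
```

Call:
{"api": "play_rows", "payload": {"motion": [[[0,0,-0.3],0],[[0,0,-1],0],[[0,0,-1.9],0],[[-0.5,-0.5,-2.2],0],[[-1.5,-1.5,-2.2],0],[[-2.5,-2.5,-2.2],0],[[-3.5,-3.7,-2.2],0],[[-4.1,-4.9,-2.2],0],[[-4.25,-5.8,-2.2],0.1],[[-4.25,-5.97,-2.2],0.2]]}}

```text
time: 28.12
eef_pos: [0.4778, 0.1631, 0.1679]
orientation: [[0.975, -0.221, -0.007], [-0.221, -0.975, 0.003], [-0.007, -0.001, -1.0]]
wrist_force: [-0.1, -1.1, 0.2]
grip_width: 0.0598
```

```bash
python3 - <<'E'
from h import *
im=snap('side','s10');crop(im,220,170,360,310,5,'s10c');im=snap('top','t10');crop(im,200,150,420,320,3,'t10c')
goto(.471,.156,.12,-20.4)
E
```

```text
t 28.23 pos [0.4784 0.1615 0.1678] yaw -12.7 grip 0.0597 F [ 0.1 -1.2 -0.1] q [-55.  34.  44. 127. -43.  36. -81.]
shift [-0.142  0.174  1.195] turn 0.1338 zaxis [-0.006  0.002 -1.   ]
```

View pics/s10c.png

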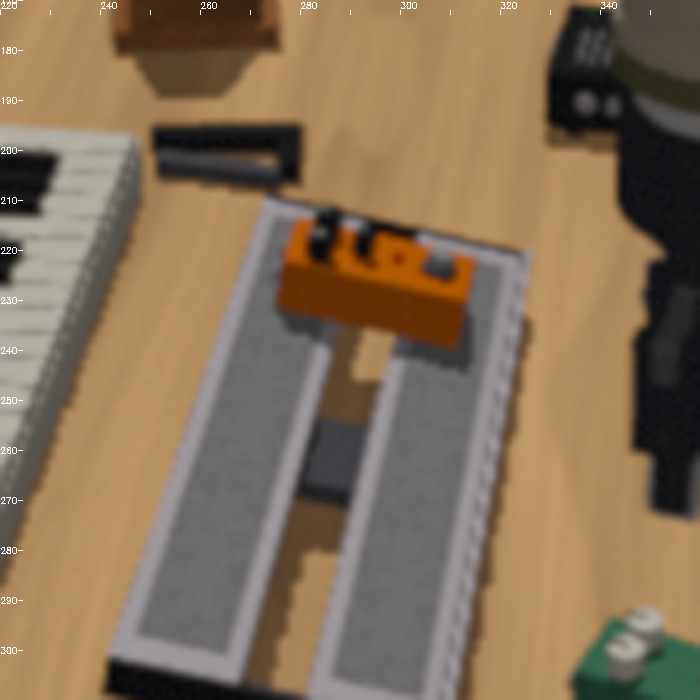

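View pics/t10c.png

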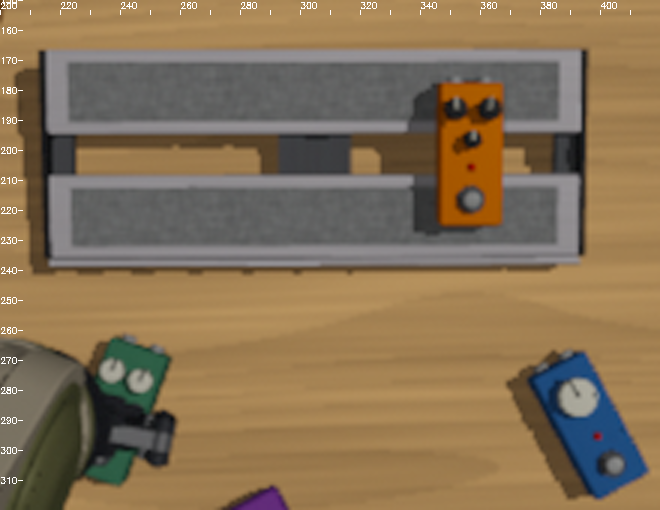

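Call:
{"api": "play_rows", "payload": {"motion": [[[-0.07,0.09,0.3],0.05],[[-0.14,0.17,0.7],0.134],[[-0.14,0.17,1.2],0.134],[[-0.14,0.17,1.2],0.134]]}}

```text
time: 28.72
eef_pos: [0.4709, 0.1537, 0.1191]
orientation: [[0.937, -0.35, -0.008], [-0.35, -0.937, 0.001], [-0.008, 0.002, -1.0]]
wrist_force: [-0.3, 0.1, 0.3]
grip_width: 0.0597
```

```bash
python3 - <<'E'
from h import *
goto(.471,.156,.031,-20.4)
E
```

```text
t 28.73 pos [0.4709 0.1537 0.1191] yaw -20.5 grip 0.0597 F [-0.3  0.1  0.3] q [-50.  38.  39. 129. -51.  30. -81.]
shift [-0.    -0.059  2.203] turn -0.0012 zaxis [-0.008  0.001 -1.   ]
```

Call:
{"api": "play_rows", "payload": {"motion": [[[0,-0.05,0.7],0],[[0,-0.05,1.4],0],[[0,-0.05,1.9],0],[[0,-0.05,2.15],0],[[0,-0.05,2.2],0],[[0,-0.05,2.2],0]]}}

```text
time: 29.48
eef_pos: [0.4717, 0.1565, 0.0321]
orientation: [[0.937, -0.35, -0.006], [-0.35, -0.937, 0.002], [-0.006, 0.001, -1.0]]
wrist_force: [0.3, -0.1, 0.6]
grip_width: 0.0596
```

Call:
{"api": "play_rows", "payload": {"motion": [[[0,0,0],0],[[0,0,0],0],[[0,0,0],0],[[0,0,0],0]], "gripper": 1, "grip_force": 25}}

```text
time: 29.98
eef_pos: [0.4717, 0.157, 0.0321]
orientation: [[0.937, -0.35, -0.005], [-0.35, -0.937, 0.002], [-0.006, 0.0, -1.0]]
wrist_force: [0.7, 0.5, 4.5]
grip_width: 0.0416
```

Call:
{"api": "play_rows", "payload": {"motion": [[[0,0,-0.4],0],[[0,0,-1],0],[[0,0,-1.8],0],[[0,0,-2.6],0],[[0,0,-3],0],[[0,0,-3],0]]}}

```text
time: 30.72
eef_pos: [0.4722, 0.1571, 0.1524]
orientation: [[0.937, -0.349, -0.005], [-0.349, -0.937, 0.002], [-0.005, -0.0, -1.0]]
wrist_force: [-0.6, -0.2, -2.0]
grip_width: 0.0418
```

```bash
python3 - <<'E'
from h import *
goto(.643,.018,.12,-1.35)
im=snap('side','s11');crop(im,280,180,440,330,5,'s11c')
E
```

```text
t 30.73 pos [0.4722 0.1571 0.1524] yaw -20.4 grip 0.0418 F [-0.6 -0.2 -2. ] q [-52.  34.  40. 128. -43.  32. -89.]
shift [5.221 1.769 0.78 ] turn -0.333 zaxis [-0.005  0.002 -1.   ]
```

View pics/s11c.png

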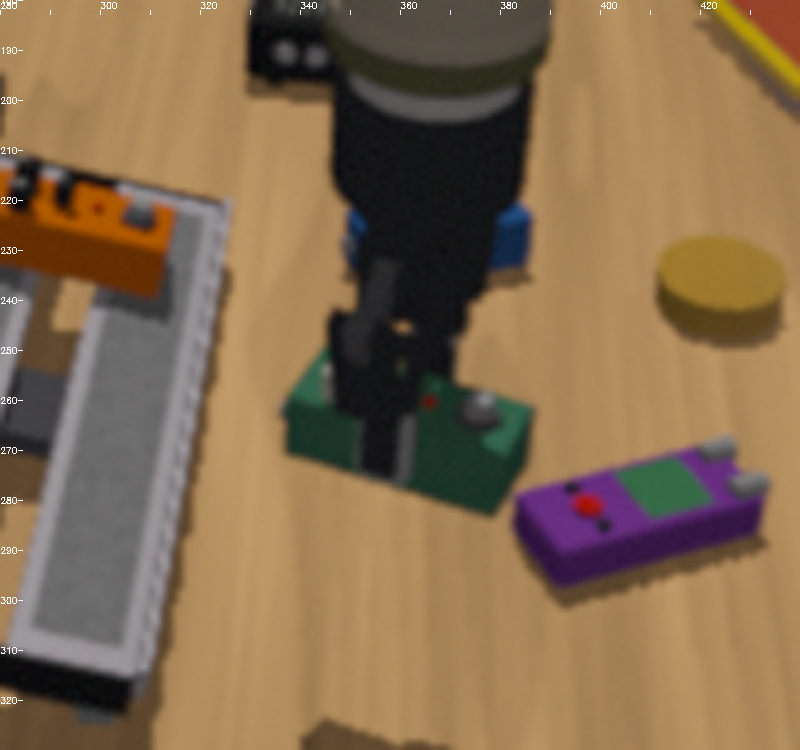

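Call:
{"api": "play_rows", "payload": {"motion": [[[0.4,0.15,0],-0.03],[[1.2,0.4,0],-0.08],[[2.2,0.75,0],-0.14],[[3.2,1.1,0],-0.2],[[4.2,1.4,0],-0.27],[[4.9,1.65,0.3],-0.31],[[5.2,1.76,0.6],-0.333],[[5.2,1.76,0.8],-0.333],[[5.2,1.76,0.8],-0.333],[[5.2,1.76,0.8],-0.333]]}}

```text
time: 32.02
eef_pos: [0.6414, 0.0189, 0.1182]
orientation: [[1.0, -0.024, -0.007], [-0.024, -1.0, 0.002], [-0.007, -0.002, -1.0]]
wrist_force: [0.5, -0.3, -1.7]
grip_width: 0.0416
```

```bash
python3 - <<'E'
from h import *
goto(.642,.018,.083,-1.35)
E
```

```text
t 32.02 pos [0.6414 0.0189 0.1182] yaw -1.4 grip 0.0416 F [ 0.5 -0.3 -1.7] q [-27.  42.  32. 110. -36.  38. -64.]
shift [0.022 0.023 0.879] turn -0.0003 zaxis [-0.007  0.002 -1.   ]
```

Call:
{"api": "play_rows", "payload": {"motion": [[[0.02,0.02,0.3],0],[[0.02,0.02,0.6],0],[[0.02,0.02,0.75],0],[[0.02,0.02,0.83],0],[[0.02,0.02,0.9],0],[[0.02,0.02,0.96],0],[[0.02,0.02,1.0],0],[[0.02,0.02,1.0],0]], "grip_force": 20}}

```text
time: 33.02
eef_pos: [0.6411, 0.0168, 0.0785]
orientation: [[1.0, -0.025, -0.009], [-0.025, -1.0, 0.002], [-0.009, -0.002, -1.0]]
wrist_force: [-7.4, 0.5, 5.4]
grip_width: 0.0418
```

Call:
{"api": "play_rows", "payload": {"motion": [[[0.01,0,0.03],0],[[0.02,0,0.06],0],[[0.02,0,0.06],0]]}}

```text
time: 33.4
eef_pos: [0.641, 0.0168, 0.076]
orientation: [[1.0, -0.025, -0.011], [-0.025, -1.0, 0.002], [-0.011, -0.002, -1.0]]
wrist_force: [-9.7, -0.2, 7.8]
grip_width: 0.0412
```

Call:
{"api": "play_rows", "payload": {"motion": [[[0,0,0.025],0],[[0,0,0.04],0],[[0,0,0.04],0]]}}

```text
time: 33.78
eef_pos: [0.6411, 0.0169, 0.0745]
orientation: [[1.0, -0.025, -0.01], [-0.025, -1.0, 0.002], [-0.01, -0.002, -1.0]]
wrist_force: [-8.3, -0.7, 7.4]
grip_width: 0.0413
```

```bash
python3 - <<'E'
from h import *
goto(.642,.018,.074,-1.35)
im=snap('side','s12');crop(im,220,170,360,310,5,'s12c')
E
```

```text
t 33.77 pos [0.6411 0.0169 0.0745] yaw -1.4 grip 0.0413 F [-8.3 -0.7  7.4] q [-24.  46.  29. 111. -38.  34. -61.]
shift [ 0.023 -0.029  0.012] turn -0.0017 zaxis [-0.01   0.002 -1.   ]
```

View pics/s12c.png

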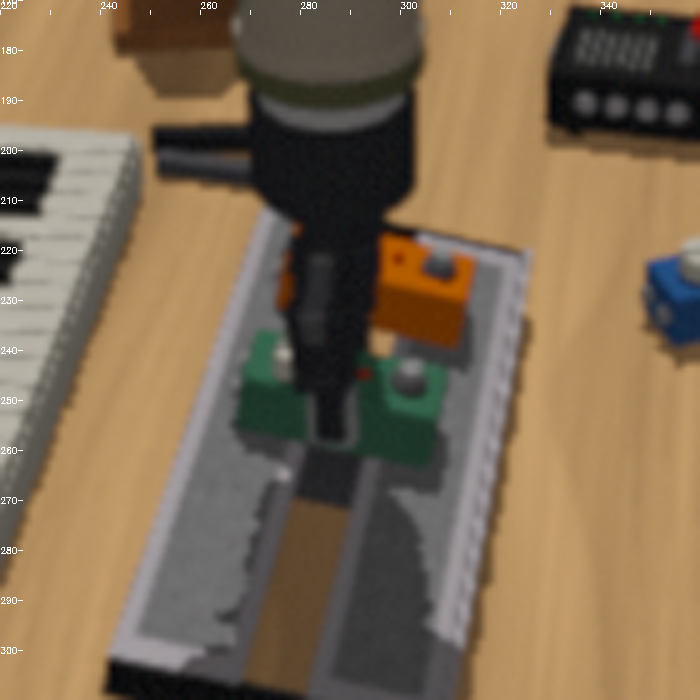

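Call:
{"api": "play_rows", "payload": {"motion": [[[0,0,0.02],0],[[0,0,0.03],0],[[0,0,0.03],0]]}}

```text
time: 34.2
eef_pos: [0.6412, 0.0169, 0.074]
orientation: [[1.0, -0.025, -0.01], [-0.025, -1.0, 0.003], [-0.01, -0.002, -1.0]]
wrist_force: [-12.2, 0.5, 14.8]
grip_width: 0.0413
```

Call:
{"api": "play_rows", "payload": {"motion": [[[0,0,0.02],0],[[0,0,0.03],0],[[0,0,0.03],0]]}}

```text
time: 34.58
eef_pos: [0.6412, 0.0168, 0.074]
orientation: [[1.0, -0.025, -0.009], [-0.025, -1.0, 0.003], [-0.009, -0.003, -1.0]]
wrist_force: [-14.5, 1.2, 27.6]
grip_width: 0.0419
```

Flat now, because the force jumped while the position stayed put. I'll ease off and release.

Call:
{"api": "play_rows", "payload": {"motion": [[[0,0,-0.03],0],[[0,0,-0.03],0]]}}

```text
time: 34.83
eef_pos: [0.6416, 0.0169, 0.074]
orientation: [[1.0, -0.025, -0.009], [-0.025, -1.0, 0.003], [-0.009, -0.002, -1.0]]
wrist_force: [-10.1, 2.0, 14.2]
grip_width: 0.0416
```

Call:
{"api": "play_rows", "payload": {"motion": [[[0,0,0],0],[[0,0,0],0],[[0,0,0],0]], "gripper": 0.3}}

```text
time: 35.2
eef_pos: [0.6436, 0.0171, 0.0729]
orientation: [[1.0, -0.025, -0.006], [-0.025, -1.0, 0.001], [-0.006, -0.001, -1.0]]
wrist_force: [-0.6, -0.3, -0.1]
grip_width: 0.06
```

Call:
{"api": "play_rows", "payload": {"motion": [[[0,0,-0.3],0],[[0,0,-1],0],[[0,0,-1.9],0],[[-0.5,0.5,-2.4],0],[[-1.5,1.5,-2.4],0],[[-2.5,2.7,-2.4],-0.1],[[-3.5,3.7,-2.4],-0.2],[[-4.3,4.4,-2.4],-0.3],[[-4.7,4.5,-2.4],-0.4],[[-4.7,4.5,-2.4],-0.48]]}}

```text
time: 36.45
eef_pos: [0.4501, -0.1595, 0.1709]
orientation: [[0.898, 0.44, -0.006], [0.44, -0.898, 0.001], [-0.005, -0.004, -1.0]]
wrist_force: [0.8, 0.9, 0.6]
grip_width: 0.0599
```

```bash
python3 - <<'E'
from h import *
im=snap('side','s13');crop(im,220,170,400,310,4,'s13c');im=snap('top','t13');crop(im,200,150,420,320,3,'t13c')
goto(.4527,-.163,.12,26.6)
E
```

```text
t 36.55 pos [ 0.4515 -0.1589  0.1707] yaw 26.1 grip 0.0597 F [-1.  -1.3 -0.3] q [ -5.  27.  25. 129. -24.  28. -26.]
shift [-0.013  0.109  1.268] turn -0.0091 zaxis [-0.006  0.001 -1.   ]
```

View pics/s13c.png

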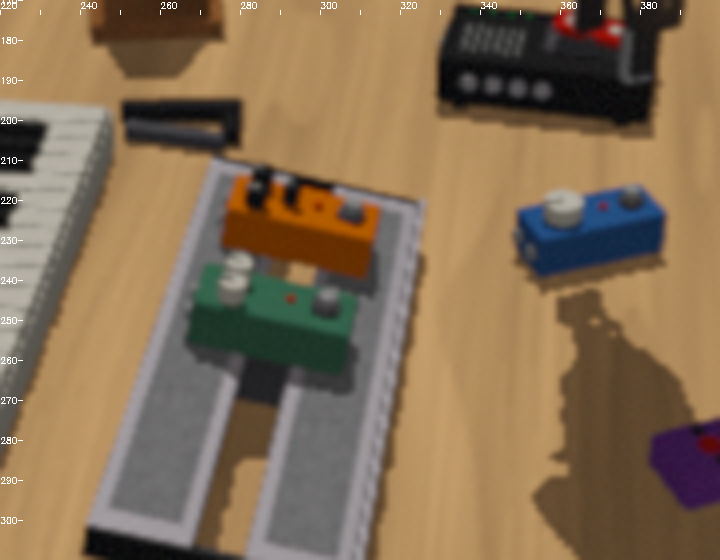

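View pics/t13c.png

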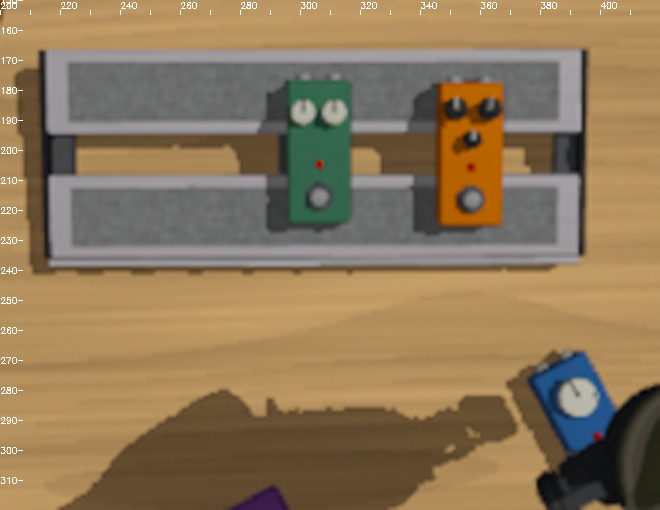

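Call:
{"api": "play_rows", "payload": {"motion": [[[-0.01,0.11,0.4],-0.009],[[-0.01,0.11,0.9],-0.009],[[-0.01,0.11,1.27],-0.009],[[-0.01,0.11,1.27],-0.009]]}}

```text
time: 37.05
eef_pos: [0.4522, -0.1624, 0.1178]
orientation: [[0.894, 0.447, -0.009], [0.447, -0.894, 0.002], [-0.008, -0.006, -1.0]]
wrist_force: [0.1, -0.3, -0.0]
grip_width: 0.0598
```

```bash
python3 - <<'E'
from h import *
goto(.4527,-.163,.031,26.6)
E
```

```text
t 37.05 pos [ 0.4522 -0.1624  0.1178] yaw 26.6 grip 0.0598 F [ 0.1 -0.3 -0. ] q [  0.  33.  18. 130. -28.  21. -21.]
shift [0.022 0.031 2.169] turn -0.0006 zaxis [-0.009  0.002 -1.   ]
```

Call:
{"api": "play_rows", "payload": {"motion": [[[0,0.01,0.7],0],[[0,0.01,1.4],0],[[0,0.01,1.9],0],[[0,0.01,2.12],0],[[0,0.01,2.17],0],[[0,0.01,2.17],0]]}}

```text
time: 37.8
eef_pos: [0.4526, -0.1628, 0.0328]
orientation: [[0.894, 0.448, -0.006], [0.448, -0.894, 0.001], [-0.005, -0.004, -1.0]]
wrist_force: [-0.0, 0.2, 0.8]
grip_width: 0.0596
```

Call:
{"api": "play_rows", "payload": {"motion": [[[0,0,0],0],[[0,0,0],0],[[0,0,0],0],[[0,0,0],0]], "gripper": 1, "grip_force": 25}}

```text
time: 38.3
eef_pos: [0.4526, -0.1627, 0.033]
orientation: [[0.894, 0.448, -0.006], [0.448, -0.894, 0.001], [-0.005, -0.004, -1.0]]
wrist_force: [-1.0, 1.0, 6.5]
grip_width: 0.0418
```

Call:
{"api": "play_rows", "payload": {"motion": [[[0,0,-0.4],0],[[0,0,-1],0],[[0,0,-1.8],0],[[0,0,-2.6],0],[[0,0,-3.2],0],[[0,0,-3.4],0],[[0,0,-3.4],0]]}}

```text
time: 39.17
eef_pos: [0.4533, -0.1626, 0.1684]
orientation: [[0.894, 0.448, -0.006], [0.448, -0.894, 0.001], [-0.005, -0.004, -1.0]]
wrist_force: [0.3, 0.4, -2.4]
grip_width: 0.0418
```

```bash
python3 - <<'E'
from h import *
goto(.643,.118,.165,-1.35)
im=snap('side','s14');crop(im,300,130,460,280,5,'s14c')
E
```

```text
t 39.17 pos [ 0.4533 -0.1626  0.1684] yaw 26.6 grip 0.0418 F [ 0.3  0.4 -2.4] q [ -5.  28.  25. 129. -25.  28. -23.]
shift [ 7.383 -4.144  0.064] turn 0.4884 zaxis [-0.006  0.001 -1.   ]
```

View pics/s14c.png

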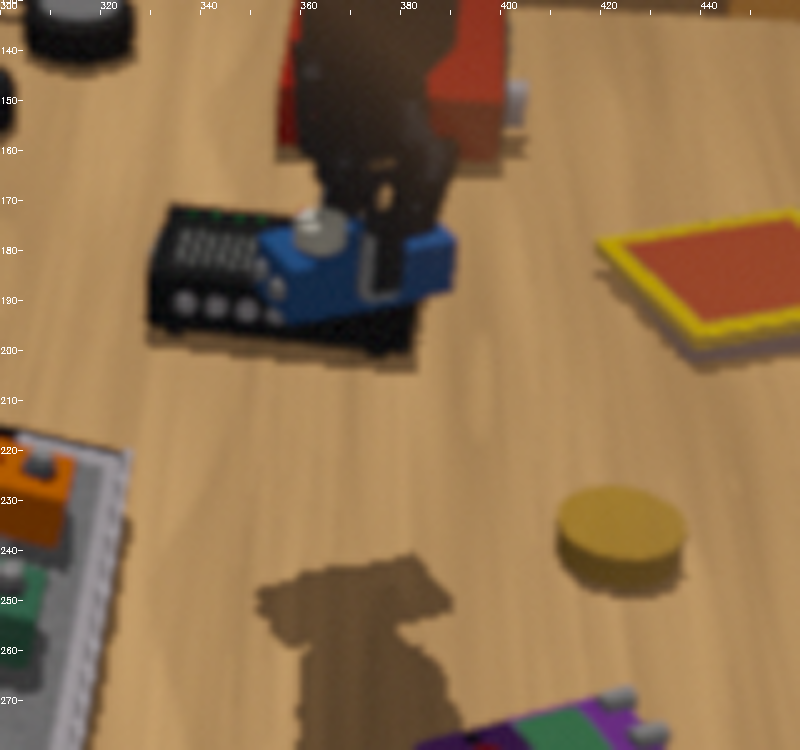

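Call:
{"api": "play_rows", "payload": {"motion": [[[0.4,-0.2,0],0.02],[[1.3,-0.7,0],0.08],[[2.4,-1.3,0],0.15],[[3.5,-2,0],0.22],[[4.6,-2.6,0],0.29],[[5.7,-3.2,0],0.36],[[6.6,-3.7,0],0.43],[[7.2,-4.05,0],0.48],[[7.36,-4.15,0],0.488],[[7.36,-4.15,0],0.488]]}}

```text
time: 40.48
eef_pos: [0.6415, 0.1167, 0.1663]
orientation: [[1.0, -0.023, -0.009], [-0.023, -1.0, 0.0], [-0.009, -0.0, -1.0]]
wrist_force: [0.3, -0.4, -2.5]
grip_width: 0.0416
```

Call:
{"api": "play_rows", "payload": {"motion": [[[0,0,0.3],0],[[0,0,0.8],0],[[0,0,1.2],0],[[0,0,1.2],0],[[0,0,1.2],0]]}}

```text
time: 41.1
eef_pos: [0.642, 0.1171, 0.1194]
orientation: [[1.0, -0.024, -0.007], [-0.024, -1.0, 0.001], [-0.007, -0.001, -1.0]]
wrist_force: [0.4, -0.1, -1.4]
grip_width: 0.0415
```

```bash
python3 - <<'E'
from h import *
goto(.641,.118,.083,-1.35)
im=snap('side','s15');crop(im,220,170,360,310,5,'s15c')
E
```

```text
t 41.1 pos [0.642  0.1171 0.1194] yaw -1.4 grip 0.0415 F [ 0.4 -0.1 -1.4] q [-37.  44.  35. 109. -38.  40. -70.]
shift [-0.021 -0.02   0.911] turn -0.0005 zaxis [-0.007  0.001 -1.   ]
```

View pics/s15c.png

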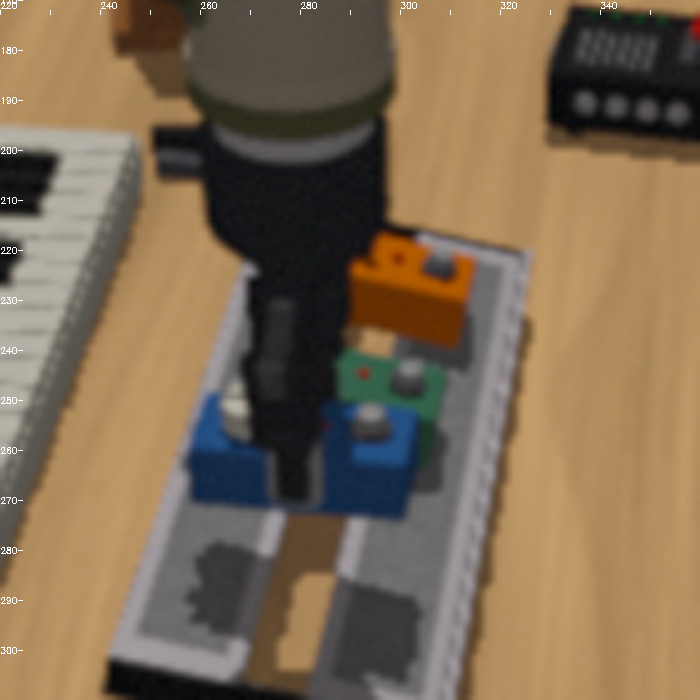

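Call:
{"api": "play_rows", "payload": {"motion": [[[0,-0.02,0.3],0],[[0,-0.02,0.6],0],[[0,-0.02,0.75],0],[[0,-0.02,0.83],0],[[0.01,-0.02,0.9],0],[[0.01,-0.02,0.96],0],[[0.02,-0.02,1.02],0],[[0.02,-0.02,1.05],0],[[0.02,-0.02,1.05],0]], "grip_force": 20}}

```text
time: 42.28
eef_pos: [0.6405, 0.1181, 0.0777]
orientation: [[1.0, -0.024, -0.01], [-0.024, -1.0, 0.002], [-0.01, -0.002, -1.0]]
wrist_force: [-6.4, -1.2, 5.7]
grip_width: 0.0413
```

Call:
{"api": "play_rows", "payload": {"motion": [[[0,0,0.025],0],[[0,0,0.05],0],[[0,0,0.05],0]]}}

```text
time: 42.65
eef_pos: [0.6404, 0.1182, 0.0758]
orientation: [[1.0, -0.024, -0.01], [-0.024, -1.0, 0.002], [-0.01, -0.002, -1.0]]
wrist_force: [-8.8, 0.2, 7.7]
grip_width: 0.0415
```

Call:
{"api": "play_rows", "payload": {"motion": [[[0,0,0.02],0],[[0,0,0.03],0],[[0,0,0.03],0]]}}

```text
time: 43.02
eef_pos: [0.6404, 0.1182, 0.0746]
orientation: [[1.0, -0.024, -0.01], [-0.024, -1.0, 0.002], [-0.01, -0.002, -1.0]]
wrist_force: [-8.3, -0.4, 7.3]
grip_width: 0.0415
```

Call:
{"api": "play_rows", "payload": {"motion": [[[0.02,0,0.02],0],[[0.02,0,0.03],0],[[0.02,0,0.03],0]]}}

```text
time: 43.4
eef_pos: [0.6407, 0.1182, 0.0744]
orientation: [[1.0, -0.024, -0.011], [-0.024, -1.0, 0.003], [-0.011, -0.003, -1.0]]
wrist_force: [-13.7, 0.4, 19.7]
grip_width: 0.0417
```

Call:
{"api": "play_rows", "payload": {"motion": [[[0,0,0.02],0],[[0,0,0.03],0],[[0,0,0.03],0]]}}

```text
time: 43.78
eef_pos: [0.6407, 0.1182, 0.0743]
orientation: [[1.0, -0.024, -0.011], [-0.024, -1.0, 0.004], [-0.011, -0.004, -1.0]]
wrist_force: [-16.4, 0.6, 30.9]
grip_width: 0.0415
```

Call:
{"api": "play_rows", "payload": {"motion": [[[0,0,-0.03],0],[[0,0,-0.03],0]]}}

```text
time: 44.02
eef_pos: [0.6409, 0.1183, 0.0744]
orientation: [[1.0, -0.024, -0.01], [-0.024, -1.0, 0.003], [-0.011, -0.003, -1.0]]
wrist_force: [-12.7, 0.4, 17.9]
grip_width: 0.0416
```

Call:
{"api": "play_rows", "payload": {"motion": [[[0,0,0],0],[[0,0,0],0],[[0,0,0],0]], "gripper": 0.3}}

```text
time: 44.4
eef_pos: [0.6435, 0.1183, 0.073]
orientation: [[1.0, -0.024, -0.006], [-0.024, -1.0, 0.001], [-0.006, -0.001, -1.0]]
wrist_force: [-0.6, 0.3, 0.1]
grip_width: 0.0598
```

Call:
{"api": "play_rows", "payload": {"motion": [[[0,0,-0.3],0],[[0,0,-1],0],[[0,0,-1.9],0],[[0,0,-2.8],0],[[-0.5,0.5,-3],0],[[-1.2,1.7,-3],0],[[-2,3,-3],0],[[-2.8,4.2,-3],0],[[-3.5,5.4,-3],0],[[-4,6.5,-3],0]]}}

```text
time: 45.65
eef_pos: [0.4766, -0.1397, 0.1946]
orientation: [[1.0, -0.024, -0.006], [-0.024, -1.0, 0.001], [-0.006, -0.001, -1.0]]
wrist_force: [0.6, -0.2, -0.5]
grip_width: 0.0597
```

Call:
{"api": "play_rows", "payload": {"motion": [[[0,0,0],0],[[0,1.2,0],0],[[0,2.5,0],0],[[0,3.8,0],0],[[0,5,0],0],[[0,5,0],0]]}}

```text
time: 46.4
eef_pos: [0.473, -0.3416, 0.1943]
orientation: [[1.0, -0.028, -0.006], [-0.028, -1.0, -0.002], [-0.006, 0.002, -1.0]]
wrist_force: [0.0, 0.9, 0.1]
grip_width: 0.0595
```

```bash
python3 - <<'E'
from h import *
im=snap('side','s16');crop(im,220,170,360,310,5,'s16c');im=snap('top','t16');crop(im,200,150,420,320,3,'t16c')
goto(.473,-.376,.12,-5)
E
```

```text
t 46.5 pos [ 0.4734 -0.3375  0.1936] yaw -1.4 grip 0.0597 F [-0.1  0.7 -0.4] q [  6.  33.  36. 115. -29.  41. -31.]
shift [0.026 0.965 1.839] turn 0.0633 zaxis [-0.007  0.002 -1.   ]
```

View pics/s16c.png

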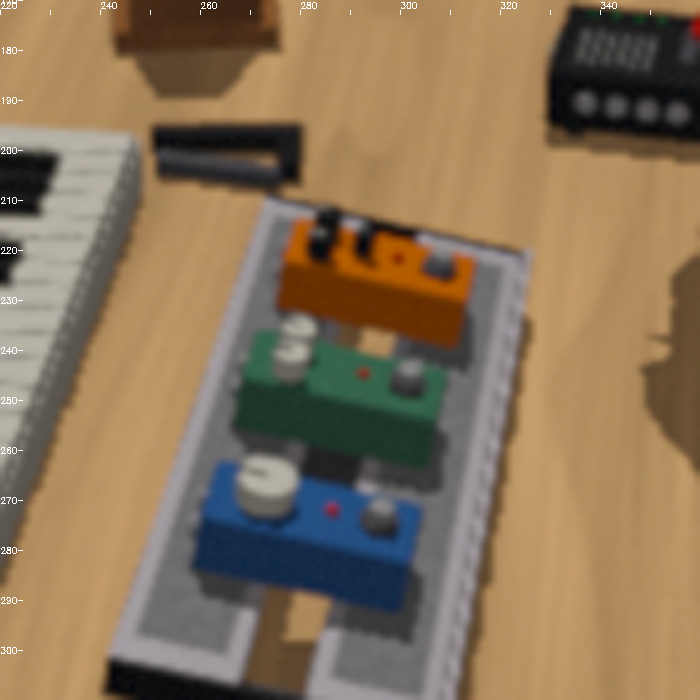

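View pics/t16c.png

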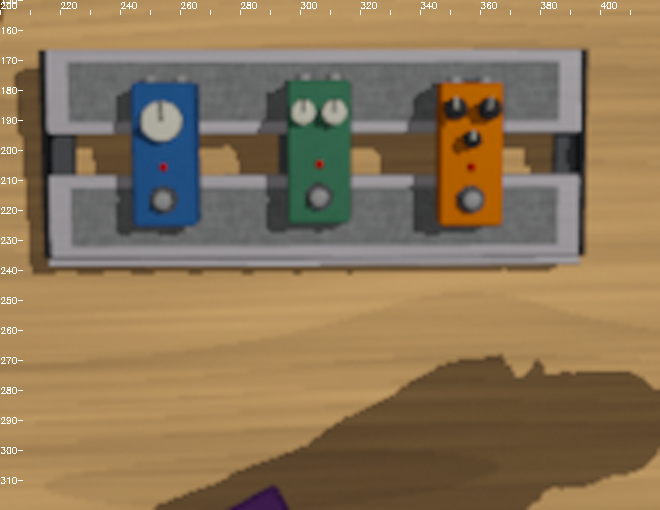

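View pics/t16.png

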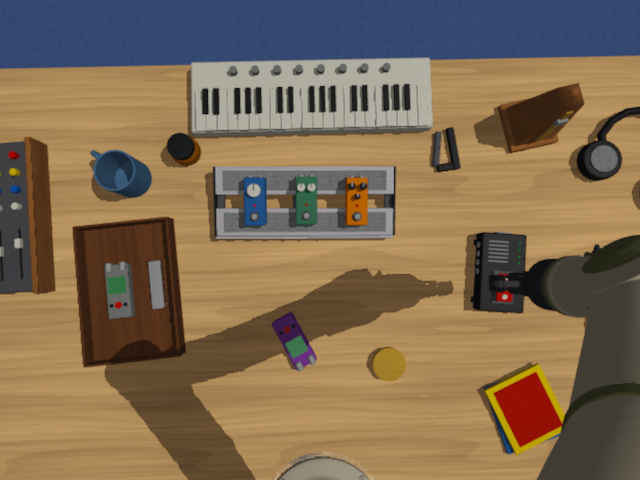

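```bash
python3 - <<'E'
from h import *
b=[.6412,.018,-1.35]; g=flat(.094,.042,.032)
for uv,y in [([(132,84),(197,83),(199,224),(134,226)],.1),([(287,81),(351,80),(350,221),(288,223)],0),([(438,84),(503,83),(501,225),(439,226)],-.1)]:
    print(fit("top",np.array(uv)/3+[200,150],lambda p:bpts(b,g(p)),[0,y,0]))
E
```

```text
(array([0.00061425, 0.09702946, 0.02832808]), np.float64(0.8286398288413466))
(array([ 0.00231507, -0.00288646, -0.03540281]), np.float64(0.8071606640949085))
(array([-4.41921673e-05, -1.01693275e-01,  3.15464966e-01]), np.float64(0.43942222768276906))
```

All three fits are within about 2–3 mm of centre and 0.3° of square. Next is the rocker. The white bar marks the raised end at (506,279) in the first top view.

Call:
{"api": "play_rows", "payload": {"motion": [[[0.12,0.5,0.4],0.03],[[0.12,0.97,0.8],0.063],[[0.12,0.97,1.4],0.063],[[0.12,0.97,1.84],0.063],[[0.12,0.97,1.84],0.063],[[0.12,0.97,1.84],0.063]], "gripper": 1}}

```text
time: 47.25
eef_pos: [0.4769, -0.3764, 0.1205]
orientation: [[0.996, -0.086, -0.006], [-0.086, -0.996, 0.001], [-0.006, -0.001, -1.0]]
wrist_force: [-0.4, -1.1, -0.6]
grip_width: 0.0002
```

```bash
python3 - <<'E'
from h import *
im=snap('side','s17');crop(im,300,130,420,220,6,'s17c');im=snap('top','t17');crop(im,460,220,560,320,6,'t17c')
goto(.477,-.3765,.09,-5)
E
```

```text
t 47.35 pos [ 0.477  -0.3768  0.1208] yaw -4.9 grip -0.0001 F [-0.4 -0.4 -0.2] q [ 13.  40.  31. 115. -35.  35. -27.]
shift [ 0.005 -0.007  0.769] turn 0.001 zaxis [-0.006  0.001 -1.   ]
```

View pics/s17c.png

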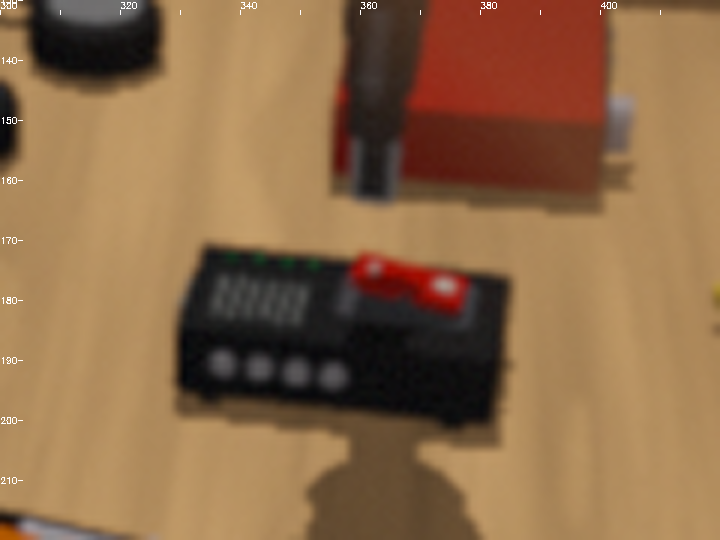

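View pics/t17c.png

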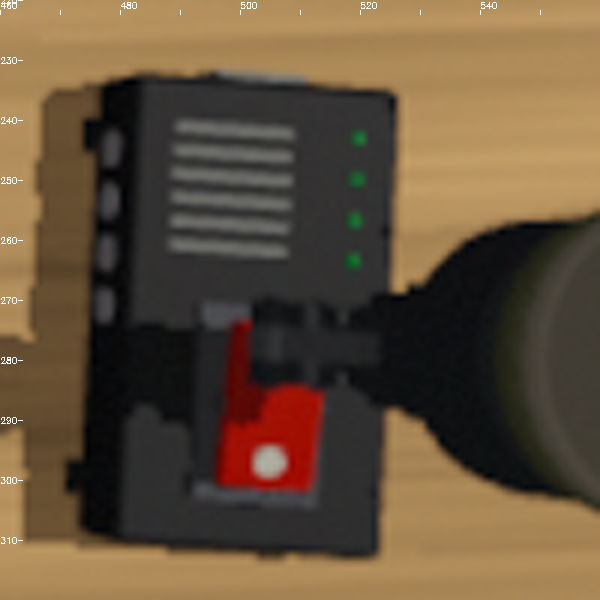

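```bash
python3 - <<'E'
from h import *
for c in("top","side"): print(c,proj(c,[[.477,-.3768,.0958],[.477,-.3768,.059],[.473,-.3764,.059]]).round(1).tolist())
E
```

```text
top [[514.1, 277.5], [506.1, 277.0], [506.0, 279.1]]
side [[361.8, 162.5], [360.9, 173.7], [362.3, 173.8]]
```

Call:
{"api": "play_rows", "payload": {"motion": [[[0,0,0.4],0],[[0,0,0.7],0],[[0,0,0.85],0],[[0,0,0.92],0],[[0,0,0.98],0],[[0,0,1.02],0],[[0,0,1.02],0]]}}

```text
time: 48.22
eef_pos: [0.4766, -0.3768, 0.0794]
orientation: [[0.996, -0.086, -0.006], [-0.086, -0.996, 0.001], [-0.006, -0.0, -1.0]]
wrist_force: [0.5, 0.4, 2.0]
grip_width: 0.0004
```

Call:
{"api": "play_rows", "payload": {"motion": [[[0,0,0.04],0],[[0,0,0.08],0],[[0,0,0.08],0]]}}

```text
time: 48.6
eef_pos: [0.4768, -0.3769, 0.0775]
orientation: [[0.996, -0.087, -0.005], [-0.087, -0.996, 0.001], [-0.005, -0.001, -1.0]]
wrist_force: [-0.2, 3.1, 19.5]
grip_width: -0.0001
```

Call:
{"api": "play_rows", "payload": {"motion": [[[0,0,0.04],0],[[0,0,0.06],0],[[0,0,0.06],0]]}}

```text
time: 48.98
eef_pos: [0.4768, -0.3771, 0.0769]
orientation: [[0.996, -0.087, -0.003], [-0.087, -0.996, 0.001], [-0.003, -0.001, -1.0]]
wrist_force: [-2.5, 8.9, 42.6]
grip_width: -0.0
```

The force rose hard at a tip height of 52 mm, which is the end stop. I'll lift off and check.

Call:
{"api": "play_rows", "payload": {"motion": [[[0,0,-0.3],0],[[0,0,-1.2],0],[[0,0,-2.4],0],[[-0.3,1,-3],0],[[-0.8,2.2,-3.2],0],[[-1.2,3.4,-3.2],0],[[-1.2,4.4,-3.2],0],[[-1.2,5,-3.2],0],[[-1.2,5,-3.2],0],[[-1.2,5,-3.2],0]]}}

```text
time: 50.22
eef_pos: [0.4117, -0.5709, 0.2011]
orientation: [[0.996, -0.087, -0.008], [-0.087, -0.996, 0.003], [-0.008, -0.002, -1.0]]
wrist_force: [0.5, 0.5, -0.8]
grip_width: 0.0
```

```bash
python3 - <<'E'
from h import *
im=snap('side','s18');crop(im,300,130,420,220,6,'s18c');im=snap('top','t18');crop(im,460,220,560,320,6,'t18c')
goto(.477,-.3765,.09,-5)
E
```

```text
t 50.33 pos [ 0.4124 -0.5706  0.2015] yaw -4.9 grip 0.0003 F [ 0.3 -0.2  0. ] q [ 29.  40.  35.  99. -29.  51. -19.]
shift [ 1.214 -4.968  2.786] turn 0.0017 zaxis [-0.007  0.002 -1.   ]
```

View pics/s18c.png

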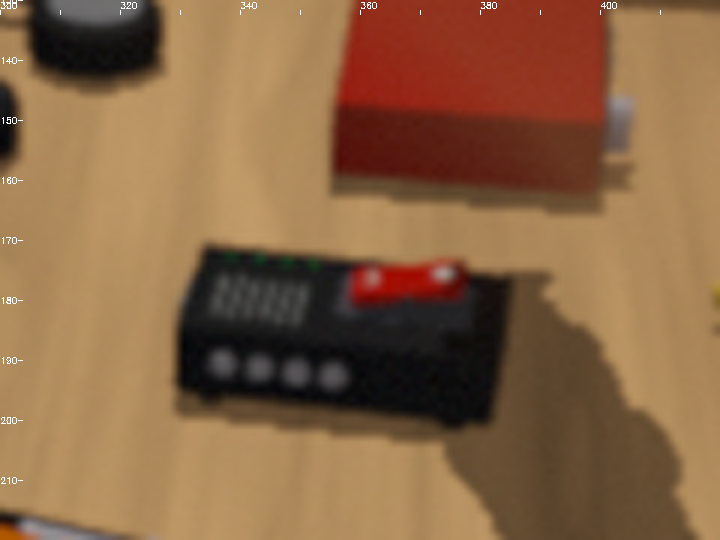

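View pics/t18.png

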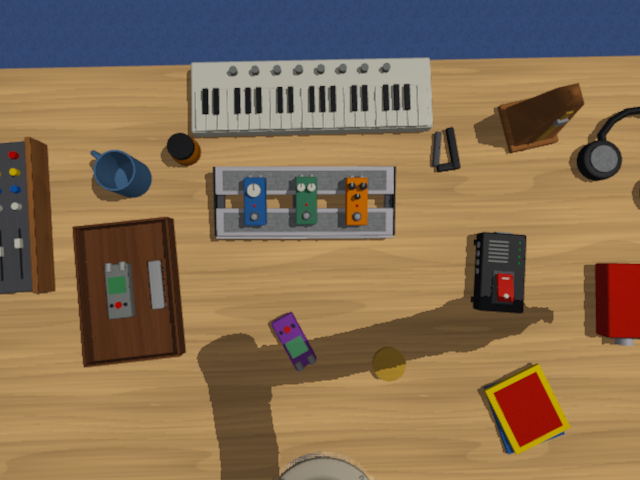

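View pics/s18.png

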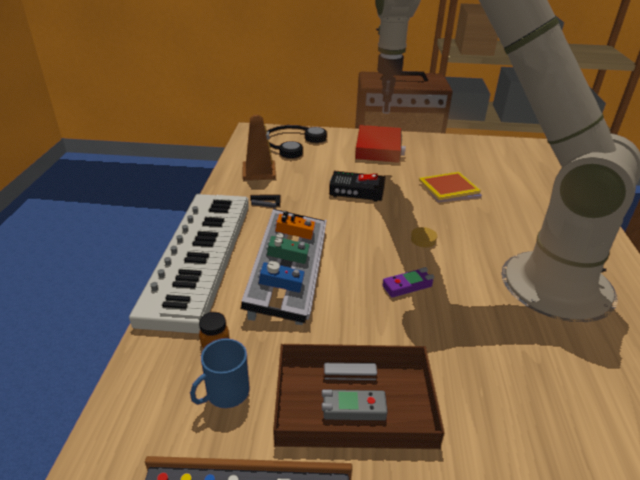

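View pics/t18c.png

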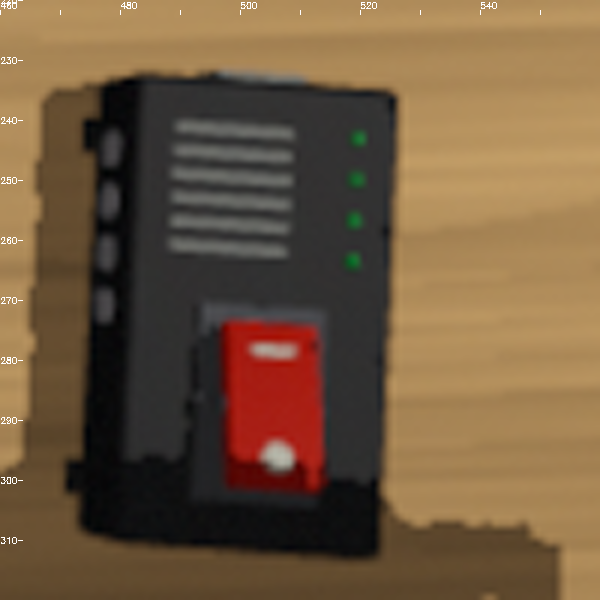

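The rocker's bar end is now down and its dot end is up. The pedals and tray items are in place, the bystanders haven't moved, and no other pedal is in view. Handing in.

```bash
python3 -c "
from workcell import arm
print(arm.close_job(), arm.read_state()['time'])"
```

```text
the job is handed in; nothing more can be done
the job is handed in; nothing more can be done
```

The pedalboard is set up, the power supply is switched on, and the job is handed in, after about 50 s of robot time.

- **Clearing:** the recorder and harmonica are in the gear tray. There was no old black pedal at the start.
- **Pedals:** orange, green and blue are on the board from right to left, footswitch ends towards the robot. The white tuner was absent. The orange pedal was knocked aside partway through, so I measured it again before picking it up. Its first placing was about 4.5 mm too low on the slope, so I regrasped it and moved it up.
- **Power:** I pressed the white-bar end of the rocker until it met its end stop. The fingertips reached about 52 mm height, and the force rose to 43 N at the wrist.

**Last checks:**
- In the final pictures the pedals lie flat across both rails.
- The top-camera fits, taken just before the press, put each pedal within about 3 mm of its planned place and 0.3° of square. The calibration itself is only good to about 2 mm.
- The rocker's bar end is down, and the bystanders and the purple look-alike have not moved.
- The highest force while pushing a pedal flat was about 39 N at the wrist, on the orange one. That force and the rocker press went through the fingertips, so I don't expect them to count against the 40 N limit on the arm or gripper body, but I can't confirm it.

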